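# Check the date stamps' catches before the counter opens

## Robot

A 7-joint arm with a two-finger parallel gripper is mounted at the origin on a cart in front of the work surface, level with it; the furniture and walls round the work are solid. World frame = base frame: x ahead of the robot, y to its left, z up, the work surface at z = 0. Lengths are in m, angles in rad, forces in N, time in s.
With the tool pointing down it reaches from about 0.4 to 0.9 m from the base axis. Payload 5.5 kg.
Tool frame: the origin (TCP) lies at the very end of the fingers, on their centre line; the grasp point (between the pads) lies 19 mm behind it; z points along the fingers, y is the line along which they close (so a half turn about z gives the same grasp; the last joint's range is limited). The gripper opens to 92 mm and grips with 3 to 60 N. Pads are 19 mm wide; open, the fingers measure 130 mm over their backs; the gripper's body (75 mm by 190 mm) begins 47 mm behind the grasp point.
Start: joints at [1.478, 0.501, -0.427, 1.55, 0.221, 1.138, -0.21], TCP at [0.226, -0.609, 0.189] pointing down, gripper open.
Joint ranges: [-2.88, 2.88], [-0.31, 2.03], [-1.54, 1.56], [0.2, 2.42], [-1.41, 4.55], [0.19, 2.02], [-2.57, 2.57]. Speed limits (rad/s): [2.57, 2.57, 3.14, 3.14, 3.14, 3.14, 3.14].

## Interface

Orientations are given as a 3x3 rotation matrix whose columns are the frame's x, y, z axes.
In Python, from cell import get_obs, grab_frame, get_calibration, close_job gives the robot as it stands. The module is installed in compiled form; this text tells all that it offers.
- The arm moves only by the shell command python3 -m pendant 'ROWS'. ROWS is a JSON object of lists of equal length, an entry for each row: "dp": the shift along the tool's x, y, z in mm, a list of three; "rot": the turn, a rotation vector about the tool's x, y, z in rad, a list of three; "grip": the closure, from 0 (fully open) to 1 (shut). A call has 1 to 10 rows; each row shifts and turns the commanded pose from where the row before left it, along the tool's axes as they then stand; what a row does not reach is not made up. A row lasts 1/10 s, in which the tool goes at most 50 mm and 8.59 degrees, less where a joint would pass 70% of its speed; a pose out of reach is approached as far as the arm can. A call with a gripper value outside its range is refused whole. The fingers move at their own pace and stop on an object; the grip force is fixed at half the most. Time passes only in rows, so rows that do not move let the fingers close. It gives the time, the measured TCP pose, the force, the opening and the grip force at its end, in the units of the state.
- get_obs(): the state, without advancing time (a new reading comes with each control period).
- grab_frame(name): name is "side" or "top" or "wrist"; returns the picture (400x640x3 uint8, blue, green, red); there is no depth.
- get_calibration(name): a dict with "fx", "fy", "cx", "cy" (pixels), "k1" (the pictures are not rectified: a ray, as slopes to the right and down, at radius r is drawn at 1 + k1 r^2 times it, then the intrinsics apply), "rvec" (rotation vector, rad) and "tvec" (3), from world to camera coordinates, as OpenCV has them. Camera axes: x right, y down, z forward; pixel columns grow to the right and rows downward; lengths in m; the calibration is good to about 2 mm. A picture is of the moment at which its call begins: read the wrist's pose just before it. get_calibration takes no time and is no camera call; for the wrist camera it gives the pose at the moment of the call.
- close_job(): hands the job in; it is judged then, once.
The state is a dict: "clock": time; "joint_positions": joint angles; "joint_vel": joint speeds; "joint_torque": joint torques, N m; "eef_pos": TCP position; "orientation": TCP orientation; "ft_force": force on the tool from outside, world axes, zero at the start; "torque": the same for the moment, N m; "width": finger opening in m; "gripper_force": force on a finger pad.
Only numpy, scipy, OpenCV 4.12 (cv2) and the standard library are available. Lean on these libraries where they do the work, as an engineer would, in place of code of your own. Each camera call takes 0.05 s, during which the arm holds its last target. There are 200 camera calls.

## Task

Press the handle of every date stamp on the counter all the way down and let go: stand those whose handle stays down in the green tray, with the handle still down, and set those whose handle springs back up aside, standing in the red tray. When all are sorted, turn the status plate round in its stand so that its green face looks to the front of the stand instead of the red one, and leave the other things on the counter where they are.

Things in the scene. Friction and masses are not known exactly. Their poses are not given: they have to be found in the camera images.
- dater_1: self-inking date stamp, dark blue frame, grey press-down handle, 48 x 62 x 118 mm (102 high when pressed), 180 g; all look alike, not all are present. Origin: centre of its underside; z up, x across its narrow side. Frame 36 (x) x 56 (y) mm, 53 high. Handle up: centred, 34 (x) x 44 (y) mm, 56 to 118 mm above the origin, waisted; grip and lift it there from above, across x
- dater_1_handle (a joint): handle travel of dater_1 in m: 0 up, 0.016 fully down. Pressing takes 5 to 8 N. With a sound catch the handle stays where it was pushed when let go (held with about 5 N, so lifting by it is safe); with a failed catch a spring brings it up at once, to within 4 mm. Only pressing tells which
- dater_1_telltale (a joint): orange tell-tale pin on dater_1, 5 mm thick, on its +y end: 0 as found, goes down (m) when the handle passes 4.5 mm on its way down, to about 0.0115 with the handle fully down, and stays down: it shows that the handle was pressed, not whether the catch held
- dater_2: self-inking date stamp, dark blue frame, grey press-down handle, 48 x 62 x 118 mm (102 high when pressed), 180 g; all look alike, not all are present. Origin: centre of its underside; z up, x across its narrow side. Frame 36 (x) x 56 (y) mm, 53 high. Handle up: centred, 34 (x) x 44 (y) mm, 56 to 118 mm above the origin, waisted; grip and lift it there from above, across x
- dater_2_handle (a joint): handle travel of dater_2 in m: 0 up, 0.016 fully down. Pressing takes 5 to 8 N. With a sound catch the handle stays where it was pushed when let go (held with about 5 N, so lifting by it is safe); with a failed catch a spring brings it up at once, to within 4 mm. Only pressing tells which
- dater_2_telltale (a joint): orange tell-tale pin on dater_2, 5 mm thick, on its +y end: 0 as found, goes down (m) when the handle passes 4.5 mm on its way down, to about 0.0115 with the handle fully down, and stays down: it shows that the handle was pressed, not whether the catch held
- dater_3: self-inking date stamp, dark blue frame, grey press-down handle, 48 x 62 x 118 mm (102 high when pressed), 180 g; all look alike, not all are present. Origin: centre of its underside; z up, x across its narrow side. Frame 36 (x) x 56 (y) mm, 53 high. Handle up: centred, 34 (x) x 44 (y) mm, 56 to 118 mm above the origin, waisted; grip and lift it there from above, across x
- dater_3_handle (a joint): handle travel of dater_3 in m: 0 up, 0.016 fully down. Pressing takes 5 to 8 N. With a sound catch the handle stays where it was pushed when let go (held with about 5 N, so lifting by it is safe); with a failed catch a spring brings it up at once, to within 4 mm. Only pressing tells which
- dater_3_telltale (a joint): orange tell-tale pin on dater_3, 5 mm thick, on its +y end: 0 as found, goes down (m) when the handle passes 4.5 mm on its way down, to about 0.0115 with the handle fully down, and stays down: it shows that the handle was pressed, not whether the catch held
- dater_4: self-inking date stamp, dark blue frame, grey press-down handle, 48 x 62 x 118 mm (102 high when pressed), 180 g; all look alike, not all are present. Origin: centre of its underside; z up, x across its narrow side. Frame 36 (x) x 56 (y) mm, 53 high. Handle up: centred, 34 (x) x 44 (y) mm, 56 to 118 mm above the origin, waisted; grip and lift it there from above, across x
- dater_4_handle (a joint): handle travel of dater_4 in m: 0 up, 0.016 fully down. Pressing takes 5 to 8 N. With a sound catch the handle stays where it was pushed when let go (held with about 5 N, so lifting by it is safe); with a failed catch a spring brings it up at once, to within 4 mm. Only pressing tells which
- dater_4_telltale (a joint): orange tell-tale pin on dater_4, 5 mm thick, on its +y end: 0 as found, goes down (m) when the handle passes 4.5 mm on its way down, to about 0.0115 with the handle fully down, and stays down: it shows that the handle was pressed, not whether the catch held
- dater_5: self-inking date stamp, dark blue frame, grey press-down handle, 48 x 62 x 118 mm (102 high when pressed), 180 g; all look alike, not all are present. Origin: centre of its underside; z up, x across its narrow side. Frame 36 (x) x 56 (y) mm, 53 high. Handle up: centred, 34 (x) x 44 (y) mm, 56 to 118 mm above the origin, waisted; grip and lift it there from above, across x
- dater_5_handle (a joint): handle travel of dater_5 in m: 0 up, 0.016 fully down. Pressing takes 5 to 8 N. With a sound catch the handle stays where it was pushed when let go (held with about 5 N, so lifting by it is safe); with a failed catch a spring brings it up at once, to within 4 mm. Only pressing tells which
- dater_5_telltale (a joint): orange tell-tale pin on dater_5, 5 mm thick, on its +y end: 0 as found, goes down (m) when the handle passes 4.5 mm on its way down, to about 0.0115 with the handle fully down, and stays down: it shows that the handle was pressed, not whether the catch held
- tray_green: green plastic tray, fixed to the counter, 270 (x) x 120 (y) x 12 mm with walls 5 mm thick; floor 4 mm above the origin, which is the centre of its underside; z up, x along its length; for daters with a sound catch. Three daters fit in a row along x, 80 mm apart
- tray_red: red plastic tray, fixed to the counter, 270 (x) x 120 (y) x 12 mm with walls 5 mm thick; floor 4 mm above the origin, which is the centre of its underside; z up, x along its length; for daters with a failed catch. Three daters fit in a row along x, 80 mm apart
- stand: wooden stand fixed to the counter, 70 (x) x 150 (y) mm, with a slot along its y for the status plate: slot 12 mm wide (x), 136 mm long (y), floor 8 mm above the origin, flared lips up to 37 mm. Origin: centre of its underside; z up; its -x side is the front (about to the robot's right), where the red face looks at the start
- stand_front (a point): point 100 mm in front of the stand (at x = -0.1, z = 0.008 in its frame), on the side to which the right face must look
- plate: status plate, 8 (x) x 110 (y) x 130 (z) mm, 120 g, upright in the stand's slot, may lean a few degrees. One face red with a bar, the other green with a tick. Origin: centre of its lower edge; z up along the plate, +x out of the green face, -x out of the red one. Grip it from above across its 8 mm thickness near the top edge; it must rise 30 mm to clear the lips
- pad: bystander: red ink pad tin, 71 x 112 x 19 mm, origin under its centre
- labels: bystander: white roll of labels standing on end, 62 mm across, 41 mm high, origin under its centre
- felt_marker: bystander: black and white felt marker, 135 mm long along its y, 17 mm thick, origin under its centre
- parcel: bystander: small brown parcel, 85 x 111 x 43 mm, origin under its centre

How it is judged:
By the outcome, as a careful person would: the job done as asked, in the order asked, and still so for the second after the job is handed in, with the robot touching nothing.
Of dater_1, dater_2, dater_3, dater_4, dater_5 only 4 to 5 are there at a start; the rules pass over those that are not, and their reading is None.
At some moment in a run one of dater_1, dater_2, dater_3, dater_4, dater_5 may be knocked a few centimetres aside while the robot is not near it.
Once in a run the grip may slacken for a moment while it holds something.
It also fails if it takes over 210 s, if anything falls off the work surface, if the arm or the gripper's body presses on something with over 40 N, if the wrist force passes 120 N, or if a joint passes its speed limit or range.

## Working session

There is one attempt and no reset: what is moved stays moved. The work goes in short steps, Python scripts to look and compute and a shell command to move; the robot and the scene stay as the last step left them, time stands still between calls to the robot, and variables do not carry over. Pictures are saved under pics/ and viewed, at most 14 in all, crops included, and the job is handed in when it is done.

```bash
mkdir -p pics; cat > h.py <<'E'
import numpy as np, cv2
from cell import get_obs, grab_frame, get_calibration
def cal(n):
    c=get_calibration(n); R=cv2.Rodrigues(np.array(c['rvec'],float))[0]; t=np.array(c['tvec'],float).ravel()
    return c,R,t
def ray(C,uv):
    c,R,t=C; x=(uv[0]-c['cx'])/c['fx']; y=(uv[1]-c['cy'])/c['fy']
    rd=np.hypot(x,y); r=rd
    for _ in range(30): r=rd/(1+c['k1']*r*r)
    s=r/rd if rd>0 else 1
    return -R.T@t, R.T@np.array([x*s,y*s,1])
def onz(C,uv,z):
    o,d=ray(C,uv); return o+d*(z-o[2])/d[2]
def tri(C1,u1,C2,u2):
    o1,d1=ray(C1,u1);o2,d2=ray(C2,u2)
    A=np.stack([d1,-d2],1); s=np.linalg.lstsq(A,o2-o1,rcond=None)[0]
    p=o1+d1*s[0];q=o2+d2*s[1]; return (p+q)/2,np.linalg.norm(p-q)
def proj(C,p):
    c,R,t=C; q=R@np.asarray(p)+t; x,y=q[:2]/q[2]; k=1+c['k1']*(x*x+y*y)
    return np.array([x*k*c['fx']+c['cx'],y*k*c['fy']+c['cy']])
E
python3 - <<'E'
from h import *
o=get_obs(); print({k:np.round(v,3).tolist() for k,v in o.items()})
for n in ("top","side","wrist"):
    C=cal(n); print(n,C[0]['fx'],C[0]['k1'],(-C[1].T@C[2]).round(3),C[1][2].round(2)); cv2.imwrite(f'pics/{n}0.png',grab_frame(n))
E
```

```text
{'clock': 0.0, 'joint_positions': [1.478, 0.501, -0.427, 1.551, 0.221, 1.138, -0.21], 'joint_vel': [0.002, 0.0, 0.001, 0.0, 0.0, 0.001, -0.0], 'joint_torque': [0.024, -55.047, -5.562, -26.94, -0.064, 0.063, -0.002], 'eef_pos': [0.226, -0.609, 0.189], 'orientation': [[0.937, 0.348, -0.0], [0.348, -0.937, 0.0], [0.0, -0.0, -1.0]], 'ft_force': [-0.216, 0.538, 0.699], 'torque': [0.0, -0.027, 0.039], 'gripper_force': 1.21, 'width': 0.092}
top 364.69184499124816 -0.08068547374129528 [ 0.397 -0.051  0.983] [ 0.11 -0.03 -0.99]
side 431.721766698696 -0.09980948283405609 [0.204 0.525 0.911] [ 0.29 -0.56 -0.77]
wrist 283.968965401602 -0.017945790730025054 [ 0.299 -0.581  0.385] [-0.27 -0.1  -0.96]
```

View pics/top0.png

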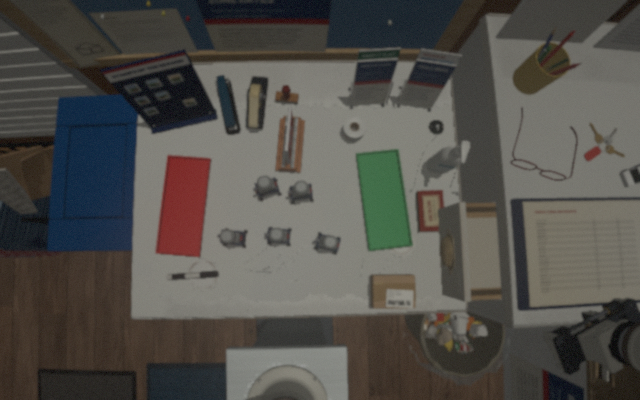

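View pics/side0.png

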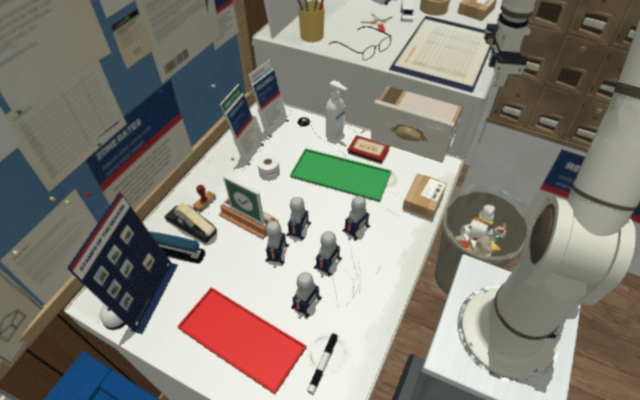

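The top view shows five daters, with handles near (266,186), (300,191), (233,237), (278,235) and (326,242). The red tray is at about (184,206), the green tray at (384,200), and the stand and plate at (290,143). The side view shows the plate's green face turned towards the robot's left, and the same five daters.

```bash
python3 - <<'E'
from h import *
T=cv2.imread('pics/top0.png');S=cv2.imread('pics/side0.png')
Ct,Cs=cal('top'),cal('side')
def tray(im,C,lo,hi,box,n):
    h=cv2.cvtColor(im,cv2.COLOR_BGR2HSV); m=cv2.inRange(h,lo,hi)
    b=np.zeros_like(m);b[box[1]:box[3],box[0]:box[2]]=255;m&=b
    c=max(cv2.findContours(m,0,1)[0],key=cv2.contourArea); 
    pts=cv2.approxPolyDP(c,0.03*cv2.arcLength(c,1),1)[:,0]
    P=np.array([onz(C,p,.012)[:2] for p in pts]); r=cv2.minAreaRect((np.array([onz(C,p[0],.012)[:2] for p in c])*1000).astype(np.float32))
    print(n,pts.tolist(),P.round(3).tolist(),np.round(r[0],0),np.round(r[1],0),round(r[2],1))
tray(T,Ct,(0,120,50),(10,255,255),(140,140,230,270),'redT');tray(T,Ct,(45,90,30),(85,255,255),(340,140,430,270),'greenT')
tray(S,Cs,(0,120,50),(10,255,255),(160,270,320,399),'redS');tray(S,Cs,(45,90,30),(85,255,255),(280,140,400,210),'greenS')
a=cv2.resize(T[165:260,210:350],None,fx=4.6,fy=4.6,interpolation=2)
b=cv2.resize(S[170:325,200:385],None,fx=3.2,fy=3.2,interpolation=2)
cv2.imwrite('pics/tc.png',cv2.convertScaleAbs(a,alpha=1.6)); cv2.imwrite('pics/sc.png',cv2.convertScaleAbs(b,alpha=1.2)); print(a.shape,b.shape)
E
```

```text
redT [[169, 156], [157, 252], [198, 255], [209, 159]] [[0.666, 0.313], [0.405, 0.339], [0.396, 0.228], [0.656, 0.202]] [531. 272.] [116. 265.] 84.4
greenT [[394, 151], [358, 156], [370, 248], [409, 244]] [[0.671, -0.306], [0.658, -0.205], [0.406, -0.229], [0.414, -0.335]] [ 538. -270.] [261. 113.] 6.0
redS [[210, 288], [178, 327], [274, 392], [305, 346]] [[0.657, 0.207], [0.665, 0.321], [0.403, 0.346], [0.392, 0.231]] [529. 276.] [119. 269.] 84.4
greenS [[291, 173], [378, 200], [389, 171], [305, 150]] [[0.664, -0.204], [0.402, -0.218], [0.413, -0.334], [0.672, -0.306]] [ 536. -264.] [265. 120.] 5.7
(437, 644, 3) (496, 592, 3)
```

View pics/tc.png

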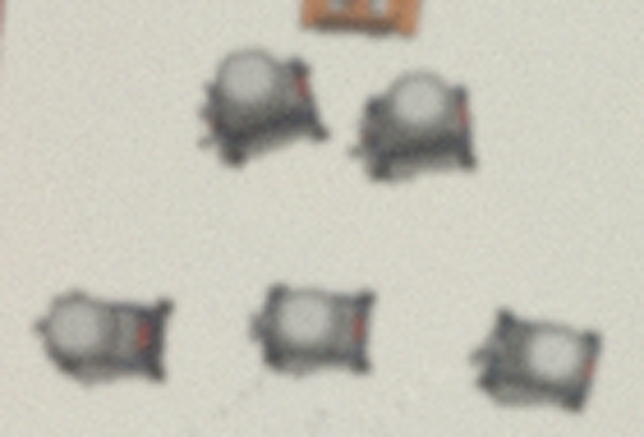

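View pics/sc.png

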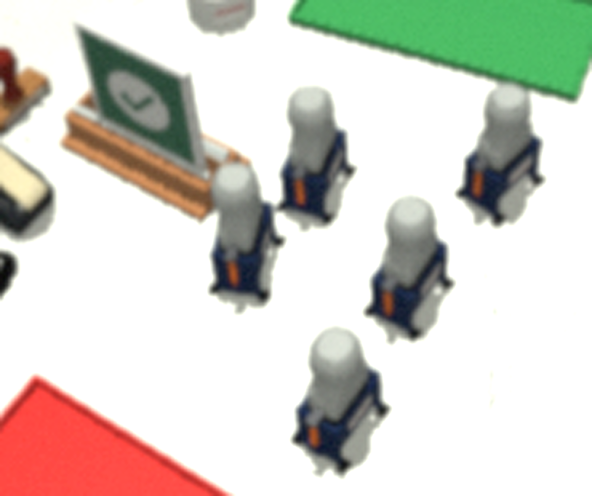

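The crops show all five handles up, each with its orange pin on the world +y end. In the top crop the domes are at (251,76), (421,99), (80,328), (308,316) and (552,352). In the side crop they are at (236,182), (310,103), (337,345), (411,215) and (508,100).

```bash
python3 - <<'E'
from h import *
Ct,Cs=cal('top'),cal('side')
t=np.array([(251,76),(421,99),(80,328),(308,316),(552,352)])/4.6+[210,165]
s=np.array([(236,182),(310,103),(337,345),(411,215),(508,100)])/3.2+[200,170]
for n,a,b in zip("ABCDE",t,s):
    p,e=tri(Ct,a,Cs,b); print(n,p.round(3),round(e,4), onz(Ct,a,.107).round(3))
# frame base corners: narrow right edge yaw
e={'A':((300,62),(322,135)),'B':((462,90),(472,165)),'C':((165,302),(157,378)),'D':((368,295),(362,368)),'E':((597,340),(577,408))}
for n,(a,b) in e.items():
    P=[onz(Ct,np.array(q)/4.6+[210,165],.01) for q in (a,b)]; d=P[0]-P[1]; print(n,np.degrees(np.arctan2(d[1],d[0])).round(1),np.linalg.norm(d).round(3))
E
python3 -m pendant '{"dp":[[0,0,0],[0,0,0],[0,0,0],[0,0,0],[0,0,0],[0,0,0],[0,0,0],[0,0,0]],"rot":[[0,0,-0.14],[0,0,-0.14],[0,0,-0.14],[0,0,-0.14],[0,0,-0.14],[0,0,-0.14],[0,0,-0.14],[0,0,-0.14]],"grip":[1,1,1,1,1,1,1,1]}'
```

```text
A [0.571 0.041 0.104] 0.0023 [0.571 0.041 0.107]
B [ 0.557 -0.049  0.104] 0.0014 [ 0.557 -0.049  0.107]
C [0.44  0.13  0.109] 0.0005 [0.439 0.131 0.107]
D [0.443 0.012 0.105] 0.0014 [0.444 0.012 0.107]
E [ 0.422 -0.115  0.107] 0.001 [ 0.423 -0.115  0.107]
A 16.0 0.046
B 6.4 0.045
C -6.1 0.044
D -5.5 0.042
E -18.0 0.041
clock: 0.95
eef_pos: [0.2266, -0.6093, 0.189]
orientation: [[0.089, 0.996, 0.0], [0.996, -0.089, 0.0], [0.0, 0.0, -1.0]]
ft_force: [1.1, 0.6, -1.0]
width: 0.0329
gripper_force: 0.5
```

```bash
cat >> h.py <<'E'
def plan(p,yaw=None):
    "tool-frame shift (mm) to world point p after turning so that dater yaw (deg) is along tool y"
    o=get_obs(); R=np.array(o['orientation']); x=np.array(o['eef_pos'])
    cur=np.degrees(np.arctan2(R[1,1],R[0,1])); r=0
    if yaw is not None: r=-(yaw-cur)*np.pi/180
    R2=R@cv2.Rodrigues(np.array([0,0,r]))[0]
    print('t',round(o['clock'],2),'tcp',x.round(4),'ydir',cur.round(1),'rotz',round(r,3),'dp after rot',(R2.T@(np.array(p)-x)*1000).round(1),'dp now',(R.T@(np.array(p)-x)*1000).round(1))
def shot(name,out):
    C=cal(name); im=grab_frame(name); cv2.imwrite(out,im); return C,im
E
python3 -m pendant '{"dp":[[25,7,0],[42,12,0],[48,14,0],[48,14,0],[48,14,0],[48,14,0],[48,14,0],[48,14,0],[48,14,0],[48,14,0]],"rot":[[0,0,0],[0,0,0],[0,0,0],[0,0,0],[0,0,0],[0,0,0],[0,0,0],[0,0,0],[0,0,0],[0,0,0]],"grip":[1,1,1,1,1,1,1,1,1,1]}' 
python3 -m pendant '{"dp":[[35,12,0],[20,6,0],[0,0,0],[0,0,0]],"rot":[[0,0,0],[0,0,0.11],[0,0,0.11],[0,0,0]],"grip":[1,1,1,1]}' 
python3 - <<'E'
from h import *
C,im=shot('wrist','pics/w1.png'); plan([.423,-.115,.189],-18); print(get_obs()['width'])
for n,p in dict(A=[.571,.041],B=[.557,-.049],C=[.44,.13],D=[.443,.012],E=[.422,-.115]).items(): print(n,proj(C,p+[.107]).round(0))
E
```

```text
clock: 1.95
eef_pos: [0.3995, -0.1709, 0.1891]
orientation: [[0.095, 0.995, -0.0], [0.995, -0.095, -0.001], [-0.001, -0.0, -1.0]]
ft_force: [0.8, -0.9, -2.2]
width: 0.0005
gripper_force: 0.0
clock: 2.35
eef_pos: [0.4225, -0.1188, 0.1889]
orientation: [[0.309, 0.951, -0.001], [0.951, -0.309, 0.0], [-0.0, -0.001, -1.0]]
ft_force: [-0.2, -0.7, -2.8]
width: 0.0003
gripper_force: 0.0
t 2.4 tcp [ 0.4223 -0.1195  0.1889] ydir -17.9 rotz 0.002 dp after rot [ 4.5 -0.8 -0.1] dp now [ 4.5 -0.7 -0.1]
0.00017302503417627075
A [434. -36.]
B [440.  80.]
C [ 247. -101.]
D [300.  52.]
E [321. 190.]
```

View pics/w1.png

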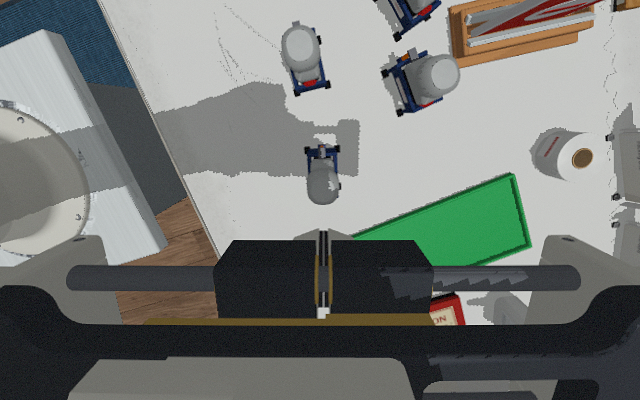

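The wrist view shows dater E at about (323,183), upright and aligned with the tool, where I predicted (321,190). Next I press E.

```bash

python3 -m pendant '{"dp":[[4,-1,20],[0,0,25],[0,0,18],[0,0,4],[0,0,4],[0,0,4],[0,0,4],[0,0,4],[0,0,4],[0,0,2]],"rot":[[0,0,0],[0,0,0],[0,0,0],[0,0,0],[0,0,0],[0,0,0],[0,0,0],[0,0,0],[0,0,0],[0,0,0]],"grip":[1,1,1,1,1,1,1,1,1,1]}' 
python3 -m pendant '{"dp":[[0,0,0],[0,0,0]],"rot":[[0,0,0],[0,0,0]],"grip":[1,1]}'
```

```text
clock: 3.4
eef_pos: [0.4229, -0.1156, 0.1]
orientation: [[0.31, 0.951, -0.0], [0.951, -0.31, -0.0], [-0.0, -0.0, -1.0]]
ft_force: [-0.2, -0.1, -2.4]
width: 0.0002
gripper_force: 0.0
clock: 3.6
eef_pos: [0.4231, -0.1155, 0.1003]
orientation: [[0.31, 0.951, 0.0], [0.951, -0.31, 0.0], [0.0, 0.0, -1.0]]
ft_force: [-0.8, 0.5, -2.0]
width: 0.0007
gripper_force: 0.0
```

```bash
python3 - <<'E'
from h import *
C,im=shot('wrist','pics/w2.png'); _,s=shot('side','pics/s2.png')
c=cv2.resize(s[130:290,270:420],None,fx=3,fy=3); cv2.imwrite('pics/j2.png',np.hstack([cv2.resize(c,(450,480)),cv2.resize(im[80:300,240:400],(349,480))]))
E
```

```text
(no output)
```

View pics/j2.png

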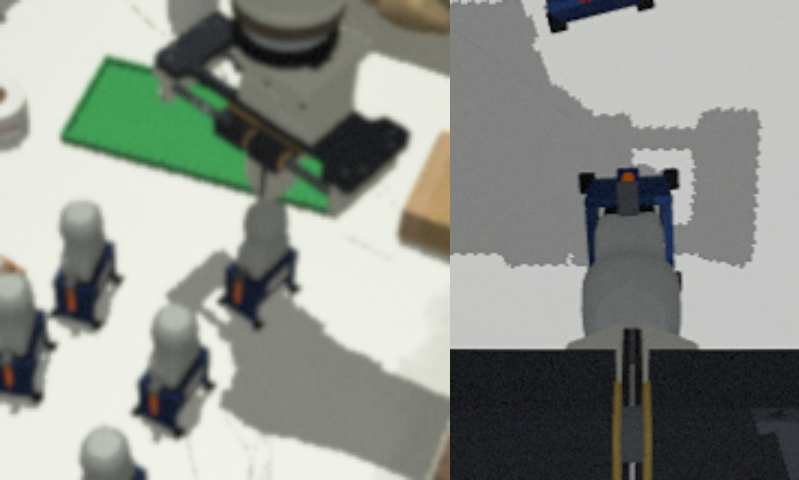

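```bash
cat >> h.py <<'E'
def pins(im,box):
    x0,y0,x1,y1=box; h=cv2.cvtColor(im,cv2.COLOR_BGR2HSV)[y0:y1,x0:x1]
    m=cv2.inRange(h,(3,130,90),(18,255,255)); n,l,s,c=cv2.connectedComponentsWithStats(m)
    return [(s[i,:5]+[x0,y0,0,0,0]).tolist() for i in range(1,n) if s[i,4]>5]
E
python3 - <<'E'
from h import *
for f in('side0','s2'): print(f,pins(cv2.imread(f'pics/{f}.png'),(255,190,385,325)))
E
python3 -m pendant '{"dp":[[0,0,1],[0,0,1],[0,0,0],[0,0,0]],"rot":[[0,0,0],[0,0,0],[0,0,0],[0,0,0]],"grip":[1,1,1,1]}'
```

```text
side0 [[255, 223, 11, 14, 105], [348, 224, 2, 7, 11], [293, 227, 2, 7, 12], [272, 252, 2, 7, 12], [320, 262, 2, 6, 11], [297, 304, 2, 5, 10]]
s2 [[255, 223, 10, 14, 103], [348, 224, 2, 7, 12], [293, 227, 2, 6, 11], [272, 252, 2, 7, 12], [320, 262, 2, 6, 11], [297, 304, 2, 5, 10]]
clock: 4.1
eef_pos: [0.423, -0.1156, 0.0982]
orientation: [[0.31, 0.951, -0.0], [0.951, -0.31, 0.0], [0.0, -0.0, -1.0]]
ft_force: [1.0, -0.6, -1.7]
width: 0.0004
gripper_force: 0.0
```

```bash
python3 - <<'E'
from h import *
x=np.array(get_obs()['eef_pos'])
C,im=shot('wrist','pics/w3.png'); Cs,s=shot('side','pics/s3.png'); Ct,t=shot('top','pics/t3.png')
out=[]
for C,i,sc in ((C,im,1),(Cs,s,1),(Ct,t,1)):
    u=proj(C,x); v=proj(C,x+[0,0,.02]); print(u,v)
    x0,y0=(u-[40,50]).astype(int); c=i[y0:y0+100,x0:x0+80]; c=cv2.resize(c,(264,330),interpolation=2)
    for w,col in((u,(0,0,255)),(v,(0,255,0))): cv2.circle(c,tuple(int(q) for q in (w-[x0,y0])*3.3),3,col,-1)
    out.append(cv2.convertScaleAbs(c,alpha=1.5))
cv2.imwrite('pics/j3.png',np.hstack(out))
E
```

```text
[323.06157978 223.63009328] [323.07396784 234.70961017]
[357.99342145 203.35518509] [358.50251558 198.06058434]
[329.86514765 241.42275807] [330.47157528 241.15820024]
```

View pics/j3.png

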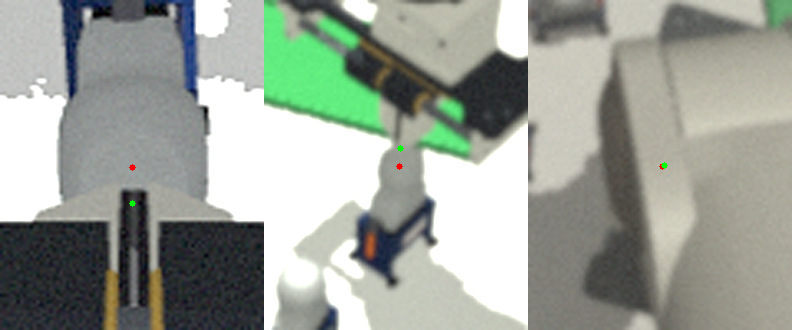

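```bash

python3 -m pendant '{"dp":[[0,0,-8],[0,0,-20],[0,0,-30],[0,0,-33],[0,0,0],[0,0,0]],"rot":[[0,0,0],[0,0,0],[0,0,0],[0,0,0],[0,0,0],[0,0,0]],"grip":[1,1,1,1,1,1]}' 
python3 - <<'E'
from h import *
C,im=shot('wrist','pics/w4.png'); Cs,s=shot('side','pics/s4.png')
print(pins(s,(255,190,385,325)),pins(im,(150,0,520,230)),pins(cv2.imread('pics/w1.png'),(150,0,520,230)))
w1=cv2.imread('pics/w1.png');s0=cv2.imread('pics/side0.png')
f=lambda i:cv2.resize(i[100:240,270:380],(330,420),interpolation=2)
g=lambda i:cv2.resize(i[185:245,335:385],(200,240),interpolation=2)
cv2.imwrite('pics/j4.png',np.vstack([np.hstack([f(w1),f(im)])[:340],np.hstack([g(s0),g(s),np.zeros((240,260,3),np.uint8)])]))
E
```

```text
clock: 4.85
eef_pos: [0.4234, -0.1162, 0.1898]
orientation: [[0.31, 0.951, 0.001], [0.951, -0.31, -0.002], [-0.001, 0.002, -1.0]]
ft_force: [0.2, 0.1, -2.9]
width: 0.0005
gripper_force: 0.0
[[255, 223, 11, 14, 104], [348, 224, 2, 7, 11], [293, 226, 2, 7, 12], [272, 252, 2, 7, 12], [320, 262, 2, 6, 11], [297, 304, 2, 5, 10]] [[449, 0, 71, 70, 2101], [499, 27, 4, 4, 9], [507, 26, 9, 5, 17], [517, 26, 3, 3, 6], [490, 32, 5, 3, 8], [483, 34, 8, 3, 10], [456, 43, 3, 3, 6], [401, 56, 7, 7, 31], [320, 147, 3, 3, 7]] [[450, 0, 70, 68, 1980], [476, 22, 9, 3, 11], [503, 23, 5, 5, 9], [495, 24, 20, 7, 28], [456, 27, 4, 4, 9], [483, 33, 8, 2, 9], [401, 53, 8, 8, 31]]
```

View pics/j4.png

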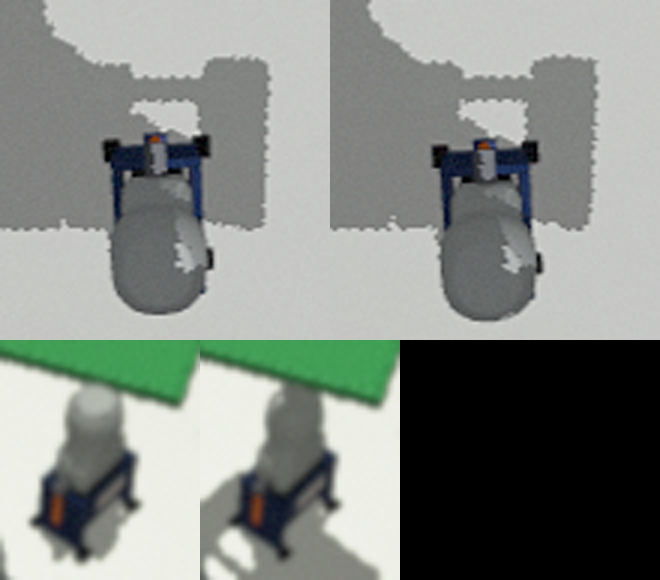

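```bash
python3 - <<'E'
from h import *
x=np.array(get_obs()['eef_pos'])
out=[]
for n,f in (('wrist','w4'),('side','s4')):
    C=cal(n); i=cv2.imread(f'pics/{f}.png'); u=proj(C,x); v=proj(C,x+[0,0,.02]); print(u,v)
    x0,y0=(u-[50,60]).astype(int); c=cv2.resize(i[y0:y0+120,x0:x0+100],(400,480),interpolation=2)
    for w,col in((u,(0,0,255)),(v,(0,255,0))): cv2.circle(c,tuple(int(q) for q in (w-[x0,y0])*4),3,col,-1)
    out.append(cv2.convertScaleAbs(c,alpha=1.3))
cv2.imwrite('pics/j5.png',np.hstack(out))
E
```

```text
[323.05746331 223.63931958] [323.02475487 234.72715985]
[360.80416151 178.30567754] [361.38758578 172.23698212]
```

View pics/j5.png

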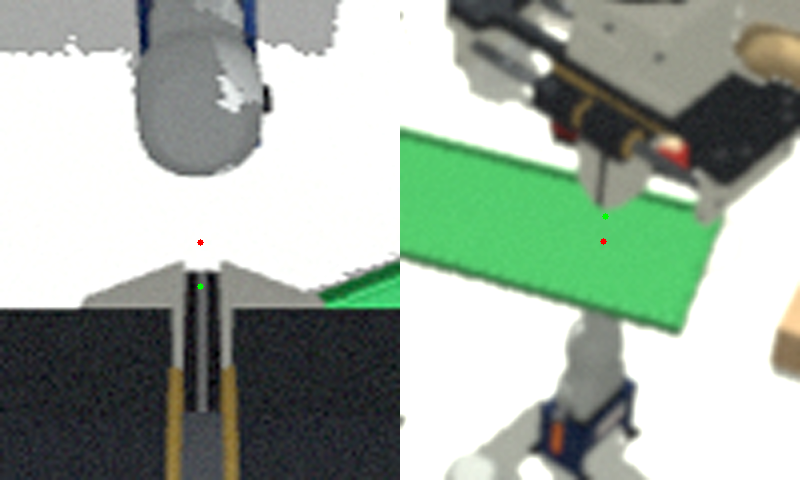

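```bash
python3 - <<'E'
from h import *
print(tri(cal('wrist'),(323,229.4),cal('side'),(361,170)))
E
python3 -m pendant '{"dp":[[0,0,0],[0,0,0],[0,0,0],[0,0,0],[0,0,0],[0,0,0],[0,0,0]],"rot":[[0,0,0],[0,0,0],[0,0,0],[0,0,0],[0,0,0],[0,0,0],[0,0,0]],"grip":[0.6,0.6,0.6,0.6,0.6,0.6,0.6]}' 
python3 - <<'E'
from h import *
x=np.array(get_obs()['eef_pos'])
out=[]
for n,f in (('wrist','w5'),('side','s5')):
    C,i=shot(n,f'pics/{f}.png'); u=proj(C,x); v=proj(C,x+[0,0,.02]); print(u,v)
    x0,y0=(u-[50,60]).astype(int); c=cv2.resize(i[y0:y0+120,x0:x0+100],(400,480),interpolation=2)
    for w,col in((u,(0,0,255)),(v,(0,255,0))): cv2.circle(c,tuple(int(q) for q in (w-[x0,y0])*4),3,col,-1)
    out.append(cv2.convertScaleAbs(c,alpha=1.3))
cv2.imwrite('pics/j6.png',np.hstack(out))
E
```

```text
(array([ 0.42314818, -0.10884462,  0.22009676]), np.float64(0.00433686963385234))
clock: 5.65
eef_pos: [0.4231, -0.1156, 0.1893]
orientation: [[0.31, 0.951, 0.0], [0.951, -0.31, 0.0], [0.0, 0.0, -1.0]]
ft_force: [0.3, -0.4, -2.2]
width: 0.0366
gripper_force: 0.0
[323.06203283 223.6085442 ] [323.07799248 234.68780281]
[360.40392688 177.90791689] [360.98119903 171.8302534 ]
```

View pics/j6.png

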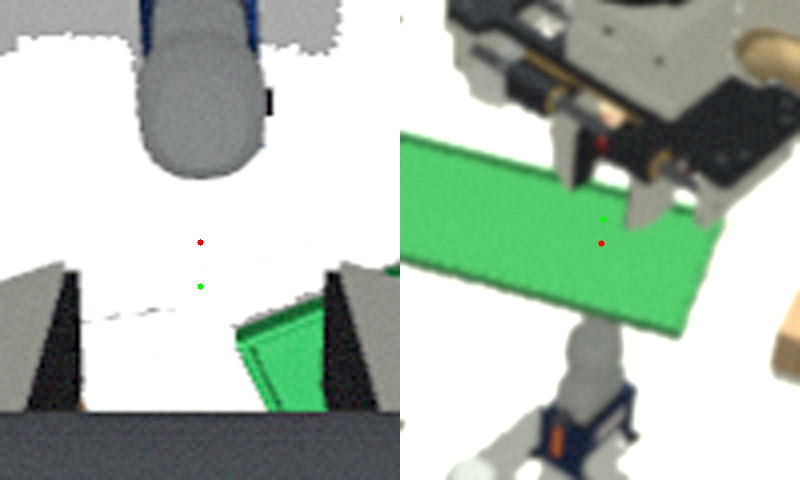

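The finger tips show about 28 mm behind the reported TCP in both views, which explains why the first press made no contact. I'll descend slowly and feel for contact.

```bash

python3 -m pendant '{"dp":[[0,0,10],[0,0,25],[0,0,30],[0,0,20],[0,0,5],[0,0,0]],"rot":[[0,0,0],[0,0,0],[0,0,0],[0,0,0],[0,0,0],[0,0,0]],"grip":[1,1,1,1,1,1]}' 
for i in 1; do python3 -m pendant '{"dp":[[0,0,4],[0,0,0]],"rot":[[0,0,0],[0,0,0]],"grip":[1,1]}' ; python3 -m pendant '{"dp":[[0,0,4],[0,0,0]],"rot":[[0,0,0],[0,0,0]],"grip":[1,1]}'; python3 -m pendant '{"dp":[[0,0,4],[0,0,0]],"rot":[[0,0,0],[0,0,0]],"grip":[1,1]}'; done | egrep 'eef|ft_'
```

```text
clock: 6.35
eef_pos: [0.4224, -0.1149, 0.0984]
orientation: [[0.309, 0.951, -0.002], [0.951, -0.309, 0.002], [0.001, -0.002, -1.0]]
ft_force: [1.3, -0.4, -1.8]
width: 0.0005
gripper_force: 0.0
eef_pos: [0.4236, -0.1158, 0.0957]
ft_force: [-0.6, -1.3, -2.8]
eef_pos: [0.4231, -0.1158, 0.0913]
ft_force: [0.3, 0.5, -3.3]
eef_pos: [0.4227, -0.1156, 0.0869]
ft_force: [0.6, -0.4, -1.9]
```

```bash

for i in 1; do python3 -m pendant '{"dp":[[0,0,3],[0,0,0]],"rot":[[0,0,0],[0,0,0]],"grip":[1,1]}' ; python3 -m pendant '{"dp":[[0,0,3],[0,0,0]],"rot":[[0,0,0],[0,0,0]],"grip":[1,1]}'; python3 -m pendant '{"dp":[[0,0,3],[0,0,0]],"rot":[[0,0,0],[0,0,0]],"grip":[1,1]}'; done | egrep 'eef|ft_'
```

```text
eef_pos: [0.4228, -0.1155, 0.0839]
ft_force: [-0.4, -0.8, -2.9]
eef_pos: [0.4228, -0.1155, 0.0809]
ft_force: [-0.1, -0.3, -2.8]
eef_pos: [0.423, -0.1155, 0.078]
ft_force: [0.2, 0.4, -2.7]
```

```bash
python3 - <<'E'
from h import *
x=np.array(get_obs()['eef_pos'])
out=[]
for n,f in (('wrist','w7'),('side','s7')):
    C,i=shot(n,f'pics/{f}.png'); u=proj(C,x); v=proj(C,x+[0,0,.02])
    print(n,u,pins(i,(300,100,385,245)))
    x0,y0=(u-[50,60]).astype(int); c=cv2.resize(i[y0:y0+120,x0:x0+100],(400,480),interpolation=2)
    for w,col in((u,(0,0,255)),(v,(0,255,0))): cv2.circle(c,tuple(int(q) for q in (w-[x0,y0])*4),3,col,-1)
    out.append(cv2.convertScaleAbs(c,alpha=1.3))
cv2.imwrite('pics/j7.png',np.hstack(out))
E
```

```text
wrist [323.09598877 223.640104  ] [[319, 163, 6, 5, 27]]
side [357.51063278 208.57533806] [[348, 225, 2, 6, 11]]
```

View pics/j7.png

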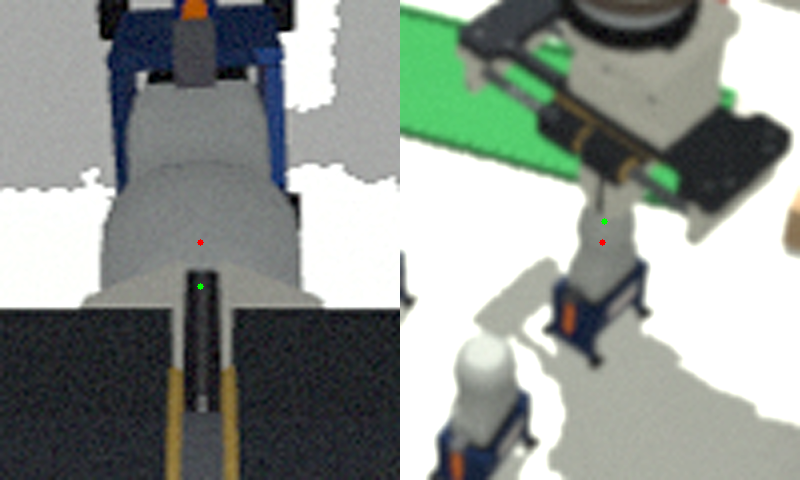

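```bash

for i in 1; do python3 -m pendant '{"dp":[[0,0,2],[0,0,0]],"rot":[[0,0,0],[0,0,0]],"grip":[1,1]}' ; python3 -m pendant '{"dp":[[0,0,2],[0,0,0]],"rot":[[0,0,0],[0,0,0]],"grip":[1,1]}'; python3 -m pendant '{"dp":[[0,0,2],[0,0,0]],"rot":[[0,0,0],[0,0,0]],"grip":[1,1]}'; done | egrep 'eef|ft_'
python3 - <<'E'
from h import *
for n,b in (('wrist',(290,100,360,225)),('side',(300,100,385,245))):
    C,i=shot(n,f'pics/{n}8.png'); print(n,pins(i,b))
i=cv2.imread('pics/wrist8.png');j=cv2.imread('pics/w7.png');k=cv2.imread('pics/w3.png')
for q in(k,j,i): print(pins(q,(290,100,360,225)))
E
```

```text
eef_pos: [0.423, -0.1155, 0.0761]
ft_force: [0.9, -0.4, -1.7]
eef_pos: [0.4232, -0.1156, 0.0742]
ft_force: [-0.1, -0.6, -1.0]
eef_pos: [0.4231, -0.1156, 0.0722]
ft_force: [-0.1, -0.6, -0.2]
wrist [[319, 164, 5, 4, 19]]
side [[348, 226, 2, 5, 8]]
[[319, 159, 5, 5, 19]]
[[319, 163, 6, 5, 27]]
[[319, 164, 5, 4, 19]]
```

```bash

for i in 1; do python3 -m pendant '{"dp":[[0,0,2],[0,0,0]],"rot":[[0,0,0],[0,0,0]],"grip":[1,1]}' ; python3 -m pendant '{"dp":[[0,0,2],[0,0,0]],"rot":[[0,0,0],[0,0,0]],"grip":[1,1]}'; python3 -m pendant '{"dp":[[0,0,2],[0,0,0]],"rot":[[0,0,0],[0,0,0]],"grip":[1,1]}'; done | egrep 'eef|ft_'
python3 - <<'E'
from h import *
for n,b in (('wrist',(290,100,360,225)),('side',(300,100,385,245))):
    C,i=shot(n,f'pics/{n}9.png'); print(n,pins(i,b))
E
```

```text
eef_pos: [0.4231, -0.1156, 0.0702]
ft_force: [0.2, 0.6, 1.1]
eef_pos: [0.4232, -0.1156, 0.0682]
ft_force: [-0.2, -0.6, 0.7]
eef_pos: [0.4231, -0.1156, 0.0661]
ft_force: [-0.1, -0.1, 2.1]
wrist [[319, 165, 5, 3, 14]]
side [[348, 227, 2, 4, 6]]
```

```bash

for i in 1; do python3 -m pendant '{"dp":[[0,0,2],[0,0,0]],"rot":[[0,0,0],[0,0,0]],"grip":[1,1]}' ; python3 -m pendant '{"dp":[[0,0,2],[0,0,0]],"rot":[[0,0,0],[0,0,0]],"grip":[1,1]}'; python3 -m pendant '{"dp":[[0,0,1],[0,0,0]],"rot":[[0,0,0],[0,0,0]],"grip":[1,1]}'; done | egrep 'eef|ft_'
python3 - <<'E'
from h import *
for n,b in (('wrist',(290,100,360,225)),('side',(300,100,385,245))):
    C,i=shot(n,f'pics/{n}10.png'); print(n,pins(i,b))
E
```

```text
eef_pos: [0.4231, -0.1156, 0.0642]
ft_force: [-0.2, -0.2, 2.3]
eef_pos: [0.425, -0.116, 0.0636]
ft_force: [-3.3, 0.1, 16.7]
eef_pos: [0.426, -0.1163, 0.0635]
ft_force: [-3.6, 0.6, 26.4]
wrist [[316, 166, 5, 2, 10]]
side [[348, 227, 2, 4, 7]]
```

The hard stop came at TCP z=0.064, so E is fully down and the real fingertip sits about 38 mm short of the TCP. Now I release and read the force.

```bash

for i in 1; do python3 -m pendant '{"dp":[[0,0,-4],[0,0,0]],"rot":[[0,0,0],[0,0,0]],"grip":[1,1]}' ; python3 -m pendant '{"dp":[[0,0,-4],[0,0,0]],"rot":[[0,0,0],[0,0,0]],"grip":[1,1]}'; python3 -m pendant '{"dp":[[0,0,-20],[0,0,-30],[0,0,-30],[0,0,-24],[0,0,0],[0,0,0]],"rot":[[0,0,0],[0,0,0],[0,0,0],[0,0,0],[0,0,0],[0,0,0]],"grip":[1,1,1,1,1,1]}'; done | egrep 'eef|ft_'
python3 - <<'E'
from h import *
C,i=shot('wrist','pics/w11.png');  _,s=shot('side','pics/s11.png'); print(pins(i,(290,100,360,225)),pins(s,(255,190,385,325)))
w=cv2.imread('pics/w4.png'); f=lambda i:cv2.resize(i[100:320,240:400],(400,550),interpolation=2)
cv2.imwrite('pics/j11.png',np.hstack([f(w),f(i)]))
E
```

```text
eef_pos: [0.4233, -0.1157, 0.0656]
ft_force: [0.2, 0.5, 2.8]
eef_pos: [0.4231, -0.1156, 0.0693]
ft_force: [0.3, 0.1, 1.7]
eef_pos: [0.4223, -0.116, 0.1725]
ft_force: [0.2, -0.5, -3.4]
[[320, 149, 4, 3, 8]] [[255, 223, 10, 14, 104], [293, 226, 2, 7, 12], [348, 226, 2, 5, 9], [272, 252, 2, 7, 12], [320, 262, 2, 6, 11], [297, 304, 2, 5, 10]]
```

View pics/j11.png

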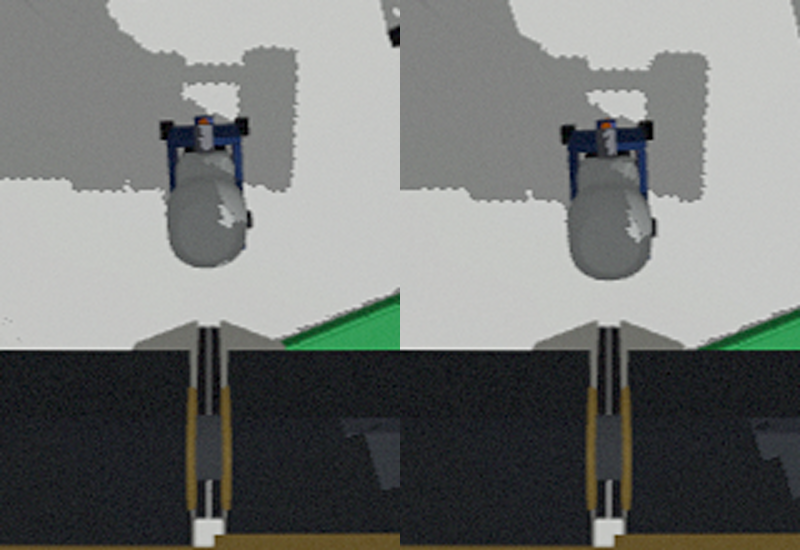

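E's handle followed the tool up under force (about +4.5 N over the baseline), and the wrist view shows the dome raised again. E's catch has failed. On to D.

```bash
python3 - <<'E'
from h import *
plan([.444,.012,.092],-5.5)
E
```

```text
t 10.85 tcp [ 0.4216 -0.1155  0.1717] ydir -18.1 rotz -0.219 dp after rot [129.   10.3  79.7] dp now [128.2 -18.   79.7]
```

```bash
(
python3 -m pendant '{"dp":[[0,0,0],[0,0,0],[30,3,0],[45,4,0],[36,3,0],[18,0,15],[0,0,25],[0,0,25],[0,0,15],[0,0,0]],"rot":[[0,0,-0.11],[0,0,-0.11],[0,0,0],[0,0,0],[0,0,0],[0,0,0],[0,0,0],[0,0,0],[0,0,0],[0,0,0]],"grip":[1,1,1,1,1,1,1,1,1,1]}'
python3 -m pendant '{"dp":[[0,0,4],[0,0,4],[0,0,4],[0,0,4],[0,0,4],[0,0,0]],"rot":[[0,0,0],[0,0,0],[0,0,0],[0,0,0],[0,0,0],[0,0,0]],"grip":[1,1,1,1,1,1]}'
python3 -m pendant '{"dp":[[0,0,3],[0,0,3],[0,0,1.5],[0,0,0]],"rot":[[0,0,0],[0,0,0],[0,0,0],[0,0,0]],"grip":[1,1,1,1]}'
) | egrep 'eef|ft_'
```

```text
eef_pos: [0.4419, 0.0124, 0.0901]
ft_force: [0.0, 0.3, -2.5]
eef_pos: [0.4454, 0.0118, 0.0731]
ft_force: [0.6, 0.1, -2.8]
eef_pos: [0.4452, 0.0119, 0.0655]
ft_force: [-0.8, -0.0, -0.3]
```

```bash
(
python3 -m pendant '{"dp":[[0,0,1.5],[0,0,0]],"rot":[[0,0,0],[0,0,0]],"grip":[1,1]}'
python3 -m pendant '{"dp":[[0,0,1.5],[0,0,0]],"rot":[[0,0,0],[0,0,0]],"grip":[1,1]}'
) | egrep 'eef|ft_'
```

```text
eef_pos: [0.4453, 0.0119, 0.0641]
ft_force: [-0.3, -1.3, 1.0]
eef_pos: [0.4464, 0.0119, 0.0636]
ft_force: [-1.3, -1.3, 12.2]
```

```bash
(
python3 -m pendant '{"dp":[[0,0,1],[0,0,0],[0,0,0]],"rot":[[0,0,0],[0,0,0],[0,0,0]],"grip":[1,1,1]}'
python3 -m pendant '{"dp":[[0,0,-3],[0,0,-3],[0,0,0],[0,0,0],[0,0,0]],"rot":[[0,0,0],[0,0,0],[0,0,0],[0,0,0],[0,0,0]],"grip":[1,1,1,1,1]}'
python3 -m pendant '{"dp":[[0,0,-3],[0,0,0],[0,0,0],[0,0,0],[0,0,0]],"rot":[[0,0,0],[0,0,0],[0,0,0],[0,0,0],[0,0,0]],"grip":[1,1,1,1,1]}'
python3 -m pendant '{"dp":[[0,0,-20],[0,0,-40],[0,0,-40],[0,0,-10],[0,0,0],[0,0,0]],"rot":[[0,0,0],[0,0,0],[0,0,0],[0,0,0],[0,0,0],[0,0,0]],"grip":[1,1,1,1,1,1]}'
) | egrep 'eef|ft_'
python3 - <<'E'
from h import *
C,i=shot('wrist','pics/w12.png');  _,s=shot('side','pics/s12.png'); print(pins(s,(255,190,385,325)))
plan([.440,.13,.090],-6.1)
E
```

```text
eef_pos: [0.4474, 0.0119, 0.0635]
ft_force: [-2.7, -1.6, 20.1]
eef_pos: [0.4448, 0.0118, 0.0674]
ft_force: [0.6, -0.1, -2.2]
eef_pos: [0.4452, 0.0119, 0.0707]
ft_force: [-0.4, -1.2, -2.7]
eef_pos: [0.4444, 0.0112, 0.1796]
ft_force: [0.5, -0.5, -2.8]
[[255, 223, 10, 14, 104], [293, 226, 2, 7, 12], [348, 226, 2, 5, 9], [272, 252, 2, 7, 12], [297, 304, 2, 5, 10]]
t 15.25 tcp [0.4438 0.0116 0.1791] ydir -5.4 rotz 0.011 dp after rot [117.3 -16.1  89.2] dp now [117.5 -14.8  89.2]
```

D showed no force on release and its pin is down, so its catch is sound. C next.

```bash
(
python3 -m pendant '{"dp":[[25,-3,0],[42,-6,0],[35,-4,0],[15,-2,15],[0,0,25],[0,0,30],[0,0,19],[0,0,0]],"rot":[[0,0,0],[0,0,0],[0,0,0],[0,0,0],[0,0,0],[0,0,0],[0,0,0],[0,0,0]],"grip":[1,1,1,1,1,1,1,1]}'
python3 -m pendant '{"dp":[[0,0,4],[0,0,4],[0,0,4],[0,0,4],[0,0,4],[0,0,3],[0,0,2],[0,0,0],[0,0,0]],"rot":[[0,0,0],[0,0,0],[0,0,0],[0,0,0],[0,0,0],[0,0,0],[0,0,0],[0,0,0],[0,0,0]],"grip":[1,1,1,1,1,1,1,1,1]}'
python3 -m pendant '{"dp":[[0,0,1.5],[0,0,0],[0,0,0]],"rot":[[0,0,0],[0,0,0],[0,0,0]],"grip":[1,1,1]}'
) | egrep 'eef|ft_'
```

```text
eef_pos: [0.4377, 0.1293, 0.0882]
ft_force: [-0.5, -0.7, -2.7]
eef_pos: [0.4417, 0.1298, 0.0669]
ft_force: [0.8, -0.5, 1.3]
eef_pos: [0.4417, 0.1299, 0.0654]
ft_force: [0.6, -0.7, 3.1]
```

```bash
(
python3 -m pendant '{"dp":[[0,0,1.5],[0,0,1.5],[0,0,0],[0,0,0]],"rot":[[0,0,0],[0,0,0],[0,0,0],[0,0,0]],"grip":[1,1,1,1]}'
python3 -m pendant '{"dp":[[0,0,-3],[0,0,-3],[0,0,0],[0,0,0],[0,0,0]],"rot":[[0,0,0],[0,0,0],[0,0,0],[0,0,0],[0,0,0]],"grip":[1,1,1,1,1]}'
python3 -m pendant '{"dp":[[0,0,-3],[0,0,0],[0,0,0],[0,0,0],[0,0,0]],"rot":[[0,0,0],[0,0,0],[0,0,0],[0,0,0],[0,0,0]],"grip":[1,1,1,1,1]}'
python3 -m pendant '{"dp":[[0,0,-20],[0,0,-40],[0,0,-40],[0,0,-10],[0,0,0],[0,0,0]],"rot":[[0,0,0],[0,0,0],[0,0,0],[0,0,0],[0,0,0],[0,0,0]],"grip":[1,1,1,1,1,1]}'
) | egrep 'eef|ft_'
python3 - <<'E'
from h import *
C,i=shot('wrist','pics/w13.png');  _,s=shot('side','pics/s13.png'); print(pins(s,(255,190,385,325)))
plan([.571,.041,.090],16)
E
```

```text
eef_pos: [0.4426, 0.13, 0.0635]
ft_force: [-2.1, -1.6, 17.4]
eef_pos: [0.4413, 0.1298, 0.0681]
ft_force: [1.2, 0.4, 1.5]
eef_pos: [0.4413, 0.1298, 0.0712]
ft_force: [1.3, 0.1, 1.5]
eef_pos: [0.4404, 0.1287, 0.1798]
ft_force: [-0.4, -1.3, -3.0]
[[255, 225, 10, 12, 98], [272, 252, 2, 7, 12], [297, 304, 2, 5, 10]]
t 19.35 tcp [0.44   0.1291 0.1795] ydir -5.5 rotz -0.374 dp after rot [-120.8  102.    89.1] dp now [-75.1 139.1  89.1]
```

```bash
python3 - <<'E'
from h import *
C=cal('side'); T=cal('top')
for u in((224.4,178.4),(259.4,193.4)): print(onz(C,u,.138).round(3))
# stand contour from top, orange-brown
t=cv2.imread('pics/top0.png'); h=cv2.cvtColor(t,cv2.COLOR_BGR2HSV); m=cv2.inRange(h,(3,70,60),(20,220,255)); b=np.zeros_like(m); b[108:178,265:315]=255
c=max(cv2.findContours(m&b,0,1)[0],key=cv2.contourArea); r=cv2.minAreaRect(np.array([onz(T,p[0],.037)[:2]*1000 for p in c],np.float32)); print(np.round(r[0]),np.round(r[1]),r[2],cv2.boundingRect(c))
# plate top edge in top view: bright grey pixels
m=cv2.inRange(h,(0,0,120),(180,60,255)); b[:]=0; b[112:172,282:300]=255; m&=b; ys,xs=np.nonzero(m)
for y in range(112,172,6): print(y,xs[ys==y].tolist(),t[y,282:302].sum(1).tolist())
E
```

```text
[ 0.738 -0.014  0.138]
[ 0.635 -0.01   0.138]
[687. -20.] [ 65. 147.] 84.4766616821289 (276, 117, 28, 55)
112 [282, 283, 284, 285, 286, 287, 288, 289, 290, 292, 293, 294, 295, 296, 297, 298, 299] [382, 388, 386, 383, 384, 382, 380, 379, 363, 322, 347, 372, 386, 384, 384, 380, 382, 385, 387, 386]
118 [288, 289] [290, 253, 238, 249, 284, 318, 362, 372, 317, 226, 191, 195, 239, 276, 305, 303, 278, 260, 279, 328]
124 [286, 287, 288, 289] [239, 245, 270, 312, 353, 380, 389, 364, 266, 185, 168, 212, 262, 313, 344, 315, 273, 235, 224, 239]
130 [287, 288] [239, 228, 224, 251, 307, 373, 370, 320, 245, 202, 200, 231, 271, 290, 305, 285, 262, 247, 242, 247]
136 [286, 287, 288] [227, 233, 235, 293, 359, 393, 361, 280, 218, 199, 215, 273, 312, 330, 302, 268, 251, 234, 230, 246]
142 [286, 287] [243, 246, 261, 310, 380, 378, 315, 231, 204, 206, 243, 280, 321, 313, 283, 250, 250, 235, 238, 250]
148 [285, 286, 287, 295] [246, 251, 289, 367, 396, 352, 258, 199, 190, 213, 267, 309, 333, 321, 279, 251, 230, 240, 249, 255]
154 [] [229, 231, 229, 222, 221, 208, 207, 177, 189, 239, 294, 319, 316, 292, 260, 251, 251, 248, 259, 285]
160 [] [241, 238, 223, 199, 205, 209, 216, 217, 233, 270, 301, 324, 302, 269, 244, 240, 242, 261, 271, 312]
166 [] [275, 272, 248, 228, 224, 238, 240, 242, 259, 286, 315, 311, 285, 264, 252, 246, 254, 268, 276, 316]
```

```bash
(
python3 -m pendant '{"dp":[[0,0,0],[0,0,0],[0,0,0],[-30,25,0],[-40,34,0],[-35,30,0],[-16,13,0],[0,0,0]],"rot":[[0,0,-0.125],[0,0,-0.125],[0,0,-0.124],[0,0,0],[0,0,0],[0,0,0],[0,0,0],[0,0,0]],"grip":[1,1,1,1,1,1,1,1]}'
) | egrep 'eef|ft_'
python3 - <<'E'
from h import *
plan([.571,.041,.090],16)
C,i=shot('wrist','pics/w14.png')
h=cv2.cvtColor(i,cv2.COLOR_BGR2HSV)
for n,p in dict(A=[.571,.041],B=[.557,-.049],C=[.44,.13]).items(): print(n,proj(C,p+[.107]).round(0))
_,s=shot('side','pics/s14.png'); print(pins(s,(255,190,385,325)))
t=cv2.cvtColor(i,cv2.COLOR_BGR2HSV)
m=cv2.inRange(t,(0,0,60),(180,45,175)); b=np.zeros_like(m); b[140:228,270:375]=255; m&=b
n,l,st,ce=cv2.connectedComponentsWithStats(m); print([(st[k].tolist(),ce[k].round(0).tolist()) for k in range(1,n) if st[k,4]>100])
E
```

```text
eef_pos: [0.572, 0.0401, 0.1785]
ft_force: [0.2, -0.1, -3.0]
t 20.15 tcp [0.572  0.0401 0.1785] ydir 15.7 rotz -0.005 dp after rot [ 1.  -0.5 88.5] dp now [ 1.  -0.5 88.5]
A [322. 195.]
B [286. 270.]
C [204.  61.]
[[255, 223, 10, 14, 104], [293, 226, 2, 7, 12], [348, 226, 2, 5, 9], [272, 252, 2, 7, 12], [297, 304, 2, 5, 10]]
[([270, 140, 105, 36, 1797], [319.0, 151.0]), ([283, 152, 59, 76, 1661], [320.0, 188.0]), ([356, 217, 19, 11, 123], [365.0, 223.0])]
```

```bash
(
python3 -m pendant '{"dp":[[1,0,20],[0,0,30],[0,0,25],[0,0,14],[0,0,4],[0,0,4],[0,0,4],[0,0,4],[0,0,4],[0,0,3]],"rot":[[0,0,0],[0,0,0],[0,0,0],[0,0,0],[0,0,0],[0,0,0],[0,0,0],[0,0,0],[0,0,0],[0,0,0]],"grip":[1,1,1,1,1,1,1,1,1,1]}'
python3 -m pendant '{"dp":[[0,0,1],[0,0,0],[0,0,0]],"rot":[[0,0,0],[0,0,0],[0,0,0]],"grip":[1,1,1]}'
python3 -m pendant '{"dp":[[0,0,1.5],[0,0,0],[0,0,0]],"rot":[[0,0,0],[0,0,0],[0,0,0]],"grip":[1,1,1]}'
) | egrep 'eef|ft_'
```

```text
eef_pos: [0.5713, 0.0442, 0.0699]
ft_force: [0.0, -0.2, 3.2]
eef_pos: [0.5708, 0.0441, 0.0685]
ft_force: [-0.2, 1.5, 2.6]
eef_pos: [0.5706, 0.044, 0.0668]
ft_force: [0.5, 0.9, 2.1]
```

```bash
(
python3 -m pendant '{"dp":[[0,0,1.5],[0,0,1.5],[0,0,1.5],[0,0,0],[0,0,0]],"rot":[[0,0,0],[0,0,0],[0,0,0],[0,0,0],[0,0,0]],"grip":[1,1,1,1,1]}'
python3 -m pendant '{"dp":[[0,0,-3],[0,0,-3],[0,0,0],[0,0,0],[0,0,0]],"rot":[[0,0,0],[0,0,0],[0,0,0],[0,0,0],[0,0,0]],"grip":[1,1,1,1,1]}'
python3 -m pendant '{"dp":[[0,0,-3],[0,0,0],[0,0,0],[0,0,0],[0,0,0]],"rot":[[0,0,0],[0,0,0],[0,0,0],[0,0,0],[0,0,0]],"grip":[1,1,1,1,1]}'
python3 -m pendant '{"dp":[[0,0,-20],[0,0,-40],[0,0,-40],[0,0,-10],[0,0,0],[0,0,0]],"rot":[[0,0,0],[0,0,0],[0,0,0],[0,0,0],[0,0,0],[0,0,0]],"grip":[1,1,1,1,1,1]}'
) | egrep 'eef|ft_'
python3 - <<'E'
from h import *
_,s=shot('side','pics/s15.png'); print(pins(s,(255,190,385,325)))
plan([.557,-.049,.088],-45)
f=lambda i:cv2.resize(i[190:320,255:385],(400,400),interpolation=2)
cv2.imwrite('pics/j15.png',np.hstack([f(cv2.imread('pics/side0.png')),f(s)]))
E
```

```text
eef_pos: [0.5715, 0.0443, 0.0637]
ft_force: [-0.7, 0.1, 12.3]
eef_pos: [0.5699, 0.0437, 0.0677]
ft_force: [0.4, -0.7, -2.2]
eef_pos: [0.5704, 0.0439, 0.0712]
ft_force: [1.7, 0.2, -1.6]
eef_pos: [0.5696, 0.0431, 0.1797]
ft_force: [-0.2, -0.0, -3.0]
[[266, 219, 11, 7, 30], [255, 223, 12, 14, 109], [348, 226, 2, 5, 9], [294, 228, 2, 7, 13], [297, 304, 2, 5, 9]]
t 24.0 tcp [0.5692 0.0432 0.1793] ydir 16.0 rotz 1.064 dp after rot [-73.6  56.7  91.3] dp now [-85.3 -36.8  91.3]
```

View pics/j15.png

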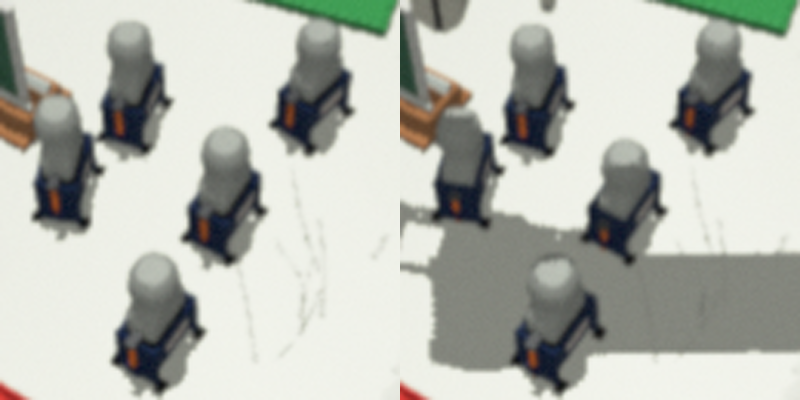

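Pictures compared: A at (460,130) and D at (625,165) in the right half have visibly lower handles and their pins down, so both are sound. E's pin at (690,118) is partly down and C's at (532,355) looks unchanged, so I'll measure the pins.

```bash
python3 - <<'E'
from h import *
a=cv2.imread('pics/side0.png').astype(int)
fs={'0':a,'11':cv2.imread('pics/s11.png').astype(int),'12':cv2.imread('pics/s12.png').astype(int),'13':cv2.imread('pics/s13.png').astype(int),'15':cv2.imread('pics/s15.png').astype(int)}
for n,(x,y) in dict(C=(297,298),E=(348,219),D=(320,257),A=(272,247),B=(293,222)).items():
    for k,im in fs.items():
        q=im[y:y+18,x-1:x+4]; print(n,k,(q[:,:,2]-q[:,:,0]).max(1).tolist())
E
```

```text
C 0 [0, -2, -1, -1, 2, 31, 79, 95, 96, 96, 82, 37, -2, 4, 7, 9, 10, 8]
C 11 [0, -1, -2, -2, 2, 31, 80, 95, 97, 96, 83, 39, -2, 3, 9, 9, 11, 9]
C 12 [1, -2, -2, -1, 2, 30, 79, 94, 100, 96, 80, 40, -2, 4, 8, 9, 10, 8]
C 13 [3, 0, 0, -1, 0, 26, 70, 91, 99, 96, 82, 40, -3, 5, 14, 9, 12, 9]
C 15 [0, 0, -2, -1, -2, 16, 66, 92, 97, 95, 82, 38, -1, 3, 15, 11, 9, 9]
E 0 [-1, -2, -2, 0, 20, 56, 83, 83, 83, 84, 79, 59, 20, -8, -1, 4, 6, 10]
E 11 [1, -1, -2, -1, -5, 5, 48, 77, 86, 85, 80, 58, 18, -4, 13, 15, 9, 10]
E 12 [1, -2, -1, -2, -4, 4, 47, 78, 85, 82, 81, 59, 17, -5, 12, 14, 10, 10]
E 13 [0, 1, 0, -2, -1, -1, -2, -2, -1, -2, -1, -2, -2, -1, -3, -2, -1, -2]
E 15 [1, 0, -3, -1, -4, 4, 44, 76, 85, 85, 80, 61, 20, -5, 12, 13, 9, 10]
D 0 [-1, -2, -1, 11, 40, 72, 85, 90, 87, 84, 65, 27, -4, 3, 7, 9, 9, 10]
D 11 [0, 0, 0, 10, 40, 72, 86, 90, 86, 81, 66, 28, -5, 2, 6, 9, 8, 9]
D 12 [3, 0, -7, -14, -9, -4, 2, 26, 60, 76, 64, 28, 5, 18, 20, 12, 10, 7]
D 13 [1, -5, -17, -18, -5, -4, 2, 17, 55, 78, 64, 30, 4, 19, 19, 14, 9, 8]
D 15 [2, -2, -7, -15, -10, -5, 3, 26, 58, 77, 63, 27, 2, 18, 19, 12, 8, 9]
A 0 [0, 0, -2, 1, 19, 59, 85, 92, 92, 93, 84, 56, 14, -11, -2, 3, 7, 9]
A 11 [1, -1, -3, 1, 19, 58, 84, 96, 93, 94, 83, 54, 15, -11, 0, 4, 7, 10]
A 12 [1, -1, -3, 1, 21, 60, 87, 96, 95, 93, 86, 57, 15, -11, -1, 4, 7, 10]
A 13 [1, -1, -3, -1, 20, 61, 86, 97, 93, 92, 85, 57, 16, -11, -1, 4, 7, 8]
A 15 [3, 3, -2, -12, -17, -9, -1, 12, 48, 79, 81, 55, 17, 0, 19, 15, 8, 7]
B 0 [1, -1, -1, 11, 46, 79, 86, 88, 89, 88, 80, 49, 3, -9, -2, 4, 8, 9]
B 11 [2, 0, -1, 10, 48, 82, 89, 88, 90, 88, 79, 50, 7, -10, 0, 4, 6, 9]
B 12 [1, 1, -2, 10, 48, 76, 90, 89, 90, 90, 79, 49, 7, -11, -2, 5, 8, 9]
B 13 [12, 11, 11, 10, 8, 18, 22, 20, 20, 32, 38, 34, 31, 30, 29, 28, 20, 9]
B 15 [3, 0, 0, -3, 6, 44, 79, 87, 87, 88, 90, 77, 51, 1, -8, 2, 5, 8]
```

```bash
python3 - <<'E'
from h import *
for k in('side0','s7','side8','side9','side10','s11'):
    im=cv2.imread(f'pics/{k}.png').astype(int); q=im[219:237,347:352]; print(k,(q[:,:,2]-q[:,:,0]).max(1).tolist())
E
```

```text
side0 [-1, -2, -2, 0, 20, 56, 83, 83, 83, 84, 79, 59, 20, -8, -1, 4, 6, 10]
s7 [1, -1, -1, 3, 17, 54, 78, 84, 84, 85, 82, 58, 22, -10, 0, 4, 6, 6]
side8 [2, 2, 0, -4, -2, 4, 36, 66, 81, 84, 81, 58, 18, -9, -1, 4, 7, 6]
side9 [3, 0, -3, -10, -12, -6, 0, 21, 55, 78, 80, 61, 19, -7, 0, 3, 6, 8]
side10 [3, 0, -1, -7, -17, -8, -1, 18, 54, 79, 87, 61, 12, -4, 13, 15, 8, 6]
s11 [1, -1, -2, -1, -5, 5, 48, 77, 86, 85, 80, 58, 18, -4, 13, 15, 9, 10]
```

The lower end of each pin shows only after a full press, and it is visible on C, E, D and A, so all four went fully down. B has shifted slightly, so I'll move over it and locate it again.

```bash
python3 - <<'E'
from h import *
C=cal('side'); print((onz(C,(294.2,226.9),.03)-onz(C,(293.7,225.8),.03)).round(4))
E
python3 -m pendant '{"dp":[[-25,-11,0],[-38,-16,0],[-22,-10,0],[0,0,0],[0,0,0],[0,0,0],[0,0,0],[0,0,0]],"rot":[[0,0,0],[0,0,0],[0,0,0.14],[0,0,0.14],[0,0,0.14],[0,0,0],[0,0,0],[0,0,0]],"grip":[1,1,1,1,1,1,1,1]}' | grep eef
python3 - <<'E'
from h import *
C,i=shot('wrist','pics/w16.png'); _,s=shot('side','pics/s16.png')
print('pred',proj(C,[.557,-.049,.107]))
t=cv2.cvtColor(i,cv2.COLOR_BGR2HSV)
# dark blue frame mask and its rect on z=.053 plane
m=cv2.inRange(t,(105,110,25),(125,255,200)); m[228:]=0
n,l,st,ce=cv2.connectedComponentsWithStats(cv2.morphologyEx(m,cv2.MORPH_CLOSE,np.ones((9,9))))
for k in range(1,n):
    if st[k,4]>250: print(st[k].tolist(),ce[k].round(0).tolist(),onz(C,ce[k],.05).round(3))
E
```

```text
[-0.0028  0.0025  0.    ]
eef_pos: [0.5578, -0.0476, 0.1805]
pred [322.30412111 197.34921916]
[0, 0, 50, 99, 3008] [19.0, 54.0] [0.256 0.137 0.05 ]
[174, 0, 50, 65, 1430] [206.0, 37.0] [0.459 0.122 0.05 ]
[198, 112, 49, 56, 904] [231.0, 139.0] [0.461 0.017 0.05 ]
[299, 148, 41, 51, 387] [319.0, 161.0] [ 0.556 -0.022  0.05 ]
[212, 212, 38, 16, 466] [232.0, 220.0] [ 0.441 -0.08   0.05 ]
```

```bash
(
python3 -m pendant '{"dp":[[0,-2,20],[0,0,30],[0,0,25],[0,0,16],[0,0,4],[0,0,4],[0,0,4],[0,0,4],[0,0,4],[0,0,3]],"rot":[[0,0,0],[0,0,0],[0,0,0],[0,0,0],[0,0,0],[0,0,0],[0,0,0],[0,0,0],[0,0,0],[0,0,0]],"grip":[1,1,1,1,1,1,1,1,1,1]}'
python3 -m pendant '{"dp":[[0,0,1],[0,0,1.5],[0,0,0],[0,0,0]],"rot":[[0,0,0],[0,0,0],[0,0,0],[0,0,0]],"grip":[1,1,1,1]}'
python3 -m pendant '{"dp":[[0,0,1],[0,0,0],[0,0,0]],"rot":[[0,0,0],[0,0,0],[0,0,0]],"grip":[1,1,1]}'
) | egrep 'eef|ft_'
```

```text
eef_pos: [0.5573, -0.0476, 0.0679]
ft_force: [0.4, 0.6, 3.4]
eef_pos: [0.5566, -0.0477, 0.0649]
ft_force: [0.2, 0.3, 3.0]
eef_pos: [0.5565, -0.0477, 0.0639]
ft_force: [1.9, 0.2, 3.2]
```

```bash
(
python3 -m pendant '{"dp":[[0,0,1.5],[0,0,1],[0,0,0],[0,0,0]],"rot":[[0,0,0],[0,0,0],[0,0,0],[0,0,0]],"grip":[1,1,1,1]}'
python3 -m pendant '{"dp":[[0,0,-3],[0,0,-3],[0,0,0],[0,0,0],[0,0,0]],"rot":[[0,0,0],[0,0,0],[0,0,0],[0,0,0],[0,0,0]],"grip":[1,1,1,1,1]}'
python3 -m pendant '{"dp":[[0,0,-3],[0,0,0],[0,0,0],[0,0,0],[0,0,0]],"rot":[[0,0,0],[0,0,0],[0,0,0],[0,0,0],[0,0,0]],"grip":[1,1,1,1,1]}'
python3 -m pendant '{"dp":[[0,0,-20],[0,0,-40],[0,0,-40],[0,0,-10],[0,0,0],[0,0,0]],"rot":[[0,0,0],[0,0,0],[0,0,0],[0,0,0],[0,0,0],[0,0,0]],"grip":[1,1,1,1,1,1]}'
) | egrep 'eef|ft_'
python3 - <<'E'
from h import *
_,s=shot('side','pics/s17.png'); q=s.astype(int)[219:240,292:298]; print((q[:,:,2]-q[:,:,0]).max(1).tolist())
for n,(x,y) in dict(C=(297,298),E=(348,219),D=(320,257),A=(272,247)).items():
    q=s.astype(int)[y:y+18,x-1:x+4]; print(n,(q[:,:,2]-q[:,:,0]).max(1).tolist())
print(get_obs()['clock'])
E
```

```text
eef_pos: [0.5582, -0.0475, 0.0635]
ft_force: [-1.6, -0.6, 17.4]
eef_pos: [0.5556, -0.0478, 0.0666]
ft_force: [0.0, 0.6, -1.7]
eef_pos: [0.5562, -0.0477, 0.0702]
ft_force: [-0.3, -0.0, -2.0]
eef_pos: [0.5553, -0.0483, 0.1788]
ft_force: [-0.0, -0.8, -2.5]
[2, 3, 4, 3, 4, 2, 1, -12, -17, -8, -1, 18, 59, 87, 79, 48, 2, -4, 21, 20, 10]
C [0, -1, -2, -1, -2, 16, 65, 89, 98, 95, 80, 37, -1, 4, 15, 10, 10, 8]
E [1, -1, -1, -2, -4, 4, 44, 77, 86, 86, 79, 60, 22, -4, 12, 14, 9, 10]
D [2, 0, -5, -16, -11, -5, 3, 24, 59, 76, 65, 29, 1, 18, 21, 14, 7, 7]
A [2, 1, -10, -21, -19, -6, -3, 8, 39, 75, 81, 57, 16, 3, 17, 17, 9, 8]
28.65
```

B is sound, so A, B and D go to green and C and E to red. I'll write a frame locator for the wrist view and check it on earlier shots.

```bash
cat >> h.py <<'E'
def toolcam():
    o=get_obs(); Rt=np.array(o['orientation']); x=np.array(o['eef_pos']); c,R,t=cal('wrist')
    return (c, R@Rt, R@x+t), x, Rt      # tool -> camera
def frameloc(im,TC,h,box=(255,60,390,232),zf=.053):
    "centre (tool x,y mm) and yaw offset (deg) of blue frame under the tool, TCP height h"
    hsv=cv2.cvtColor(im,cv2.COLOR_BGR2HSV); m=cv2.inRange(hsv,(105,100,25),(128,255,220))
    b=np.zeros_like(m); b[box[1]:box[3],box[0]:box[2]]=255
    m=cv2.morphologyEx(m&b,cv2.MORPH_CLOSE,np.ones((7,7)))
    n,l,st,ce=cv2.connectedComponentsWithStats(m); k=1+np.argmax(st[1:,4]); ys,xs=np.nonzero(l==k)
    P=np.array([onz(TC,(u,v),h-zf)[:2]*1000 for u,v in zip(xs,ys)])
    tops=np.array([onz(TC,(u,ys[xs==u].min()),h-zf)[:2]*1000 for u in np.unique(xs)])
    w0,w1=np.percentile(P[:,1],[1,99]); mid=(w0+w1)/2
    q=tops[abs(tops[:,1]-mid)<14]; q=q[abs(q[:,0]-np.median(q[:,0]))<4]; s=np.polyfit(q[:,1],q[:,0],1)
    return st[k].tolist(),'front',np.median(q[:,0]).round(1),'lat',mid.round(1),'wid',(w1-w0).round(1),'slope deg',np.degrees(np.arctan(s[0])).round(1)
E
python3 - <<'E'
from h import *
TC,x,R=toolcam()
for n,f,h in(('E','w1',.1889),('D','w12',.1791),('C','w13',.1795),('A','w14',.1785),('B','w16',.1805)): print(n,frameloc(cv2.imread(f'pics/{f}.png'),TC,h))
_,i=shot('wrist','pics/w18.png'); print('Bnow',frameloc(i,TC,x[2])); plan([.557,-.049,.179],6.4)
E
```

```text
E ([291, 60, 36, 34, 285], 'front', np.float64(107.0), 'lat', np.float64(-15.1), 'wid', np.float64(37.0), 'slope deg', np.float64(-0.3))
D ([307, 147, 32, 29, 361], 'front', np.float64(37.4), 'lat', np.float64(-0.4), 'wid', np.float64(33.4), 'slope deg', np.float64(-0.8))
C ([310, 150, 12, 26, 141], 'front', np.float64(38.5), 'lat', np.float64(-8.5), 'wid', np.float64(12.8), 'slope deg', np.float64(2.2))
A ([282, 209, 31, 23, 426], 'front', np.float64(-32.7), 'lat', np.float64(-32.0), 'wid', np.float64(35.5), 'slope deg', np.float64(-7.7))
B ([310, 148, 30, 51, 228], 'front', np.float64(38.3), 'lat', np.float64(3.0), 'wid', np.float64(29.9), 'slope deg', np.float64(-4.2))
Bnow ([302, 147, 36, 33, 354], 'front', np.float64(39.7), 'lat', np.float64(-4.2), 'wid', np.float64(38.8), 'slope deg', np.float64(1.4))
t 28.7 tcp [ 0.5548 -0.048   0.1782] ydir -8.1 rotz -0.253 dp after rot [-1.2  2.1 -0.8] dp now [-0.7  2.3 -0.8]
```

```bash
(
python3 -m pendant '{"dp":[[3,-4,0],[0,0,10],[0,0,25],[0,0,30],[0,0,30],[0,0,20],[0,0,20],[0,0,12],[0,0,5],[0,0,0]],"rot":[[0,0,0],[0,0,0],[0,0,0],[0,0,0],[0,0,0],[0,0,0],[0,0,0],[0,0,0],[0,0,0],[0,0,0]],"grip":[0.35,0.35,0.35,0.35,0.35,0.35,0.35,0.35,0.35,0.35]}'
python3 -m pendant '{"dp":[[0,0,0],[0,0,0],[0,0,0],[0,0,0],[0,0,0],[0,0,0]],"rot":[[0,0,0],[0,0,0],[0,0,0],[0,0,0],[0,0,0],[0,0,0]],"grip":[1,1,1,1,1,1]}'
) | egrep 'eef|ft_|wid|grip'
```

```text
eef_pos: [0.5522, -0.0439, 0.0276]
ft_force: [1.2, -0.8, -1.7]
width: 0.0595
gripper_force: 0.0
eef_pos: [0.5534, -0.0443, 0.0288]
ft_force: [0.5, -0.7, 0.9]
width: 0.0336
gripper_force: 30.0
```

```bash
python3 -m pendant '{"dp":[[0,0,-4],[0,0,-10],[0,0,-16],[0,0,0],[0,0,0]],"rot":[[0,0,0],[0,0,0],[0,0,0],[0,0,0],[0,0,0]],"grip":[1,1,1,1,1]}'
python3 - <<'E'
from h import *
plan([.617,-.259,.058],5.6)
E
```

```text
clock: 30.8
eef_pos: [0.5534, -0.0444, 0.0591]
orientation: [[0.141, 0.99, 0.002], [0.99, -0.141, -0.001], [-0.0, 0.002, -1.0]]
ft_force: [-0.2, -0.5, -5.0]
width: 0.0334
gripper_force: 30.0
t 30.8 tcp [ 0.5534 -0.0444  0.0591] ydir -8.1 rotz -0.239 dp after rot [-219.8   42.4    1.3] dp now [-203.5   93.2    1.3]
```

```bash
python3 -m pendant '{"dp":[[0,0,0],[0,0,0],[-20,4,0],[-35,7,0],[-40,8,0],[-40,8,0],[-40,8,0],[-30,5,0],[-15,2,0],[0,0,0]],"rot":[[0,0,-0.12],[0,0,-0.12],[0,0,0],[0,0,0],[0,0,0],[0,0,0],[0,0,0],[0,0,0],[0,0,0],[0,0,0]],"grip":[1,1,1,1,1,1,1,1,1,1]}'
python3 - <<'E'
from h import *
plan([.617,-.259,.033],5.6)
E
```

```text
clock: 31.8
eef_pos: [0.6156, -0.2616, 0.0573]
orientation: [[-0.095, 0.996, -0.001], [0.996, 0.095, -0.0], [-0.0, -0.001, -1.0]]
ft_force: [0.0, -0.5, -4.2]
width: 0.0333
gripper_force: 30.0
t 31.8 tcp [ 0.6156 -0.2616  0.0573] ydir 5.4 rotz -0.003 dp after rot [ 2.5  1.6 24.3] dp now [ 2.5  1.6 24.3]
```

```bash
python3 -m pendant '{"dp":[[2,1,10],[0,0,8],[0,0,4],[0,0,2],[0,0,0],[0,0,0]],"rot":[[0,0,0],[0,0,0],[0,0,0],[0,0,0],[0,0,0],[0,0,0]],"grip":[1,1,1,1,1,1]}' | egrep 'eef|ft|wid'
python3 -m pendant '{"dp":[[0,0,0.7],[0,0,0]],"rot":[[0,0,0],[0,0,0]],"grip":[1,1]}' | egrep 'eef|ft|wid'
```

```text
eef_pos: [0.6173, -0.2566, 0.0344]
ft_force: [0.1, -0.2, -3.7]
width: 0.0337
eef_pos: [0.6172, -0.257, 0.0338]
ft_force: [-0.3, -0.3, -4.4]
width: 0.0332
```

```bash
(python3 -m pendant '{"dp":[[0,0,1],[0,0,0],[0,0,0]],"rot":[[0,0,0],[0,0,0],[0,0,0]],"grip":[1,1,1]}';python3 -m pendant '{"dp":[[0,0,0.7],[0,0,0],[0,0,0]],"rot":[[0,0,0],[0,0,0],[0,0,0]],"grip":[1,1,1]}' ) | egrep 'eef|ft'

```

```text
eef_pos: [0.6174, -0.2571, 0.0329]
ft_force: [0.7, -0.9, -2.4]
eef_pos: [0.6176, -0.257, 0.0327]
ft_force: [-1.1, -0.5, 4.6]
```

```bash
python3 -m pendant '{"dp":[[0,0,0],[0,0,0],[0,0,0],[0,0,-15],[0,0,-35],[0,0,-45],[0,0,-40],[0,0,-10],[0,0,0]],"rot":[[0,0,0],[0,0,0],[0,0,0],[0,0,0],[0,0,0],[0,0,0],[0,0,0],[0,0,0],[0,0,0]],"grip":[0.42,0.42,0.42,0.42,0.42,0.42,0.42,0.42,0.42]}' | egrep 'eef|ft|wid'
python3 - <<'E'
from h import *
C,i=shot('wrist','pics/w20.png'); TC,x,R=toolcam(); print(frameloc(i,TC,x[2]-.004,zf=.053)); plan([.571,.041,.18],16)
E
```

```text
eef_pos: [0.6185, -0.2571, 0.1794]
ft_force: [-0.6, -0.6, -2.6]
width: 0.0533
([301, 150, 36, 30, 372], 'front', np.float64(38.1), 'lat', np.float64(-4.5), 'wid', np.float64(37.1), 'slope deg', np.float64(-0.1))
t 34.15 tcp [ 0.617  -0.2571  0.177 ] ydir 5.7 rotz -0.18 dp after rot [299.2  38.   -3.3] dp now [301.1 -16.3  -3.3]
```

```bash
python3 -m pendant '{"dp":[[0,0,0],[0,0,0],[25,3,0],[42,5,0],[46,6,0],[48,6,0],[48,6,0],[46,6,0],[32,4,0],[12,2,0]],"rot":[[0,0,-0.09],[0,0,-0.09],[0,0,0],[0,0,0],[0,0,0],[0,0,0],[0,0,0],[0,0,0],[0,0,0],[0,0,0]],"grip":[0.35,0.35,0.35,0.35,0.35,0.35,0.35,0.35,0.35,0.35]}' | egrep 'eef|ft|wid'
python3 -m pendant '{"dp":[[0,0,0],[0,0,0]],"rot":[[0,0,0],[0,0,0]],"grip":[0.35,0.35]}' | egrep 'eef|ft|wid'
python3 - <<'E'
from h import *
C,i=shot('wrist','pics/w21.png'); TC,x,R=toolcam(); print(frameloc(i,TC,x[2],box=(265,100,375,232))); plan([.571,.041,.18],16)
_,s=shot('side','pics/s21.png'); print(pins(s,(255,190,385,325)))
E
```

```text
eef_pos: [0.5686, 0.0454, 0.1751]
ft_force: [0.5, -0.3, -2.9]
width: 0.0598
eef_pos: [0.5711, 0.0388, 0.1755]
ft_force: [0.1, -1.2, -2.6]
width: 0.0595
([309, 147, 31, 28, 356], 'front', np.float64(37.6), 'lat', np.float64(2.2), 'wid', np.float64(33.4), 'slope deg', np.float64(0.0))
t 35.4 tcp [0.5713 0.0383 0.1757] ydir 15.8 rotz -0.003 dp after rot [ 2.7  0.4 -4.3] dp now [ 2.7  0.4 -4.3]
[[255, 219, 22, 18, 140], [348, 226, 2, 5, 9], [297, 304, 2, 5, 10]]
```

```bash
(
python3 -m pendant '{"dp":[[0,1,10],[0,0,25],[0,0,35],[0,0,35],[0,0,25],[0,0,13],[0,0,5],[0,0,0]],"rot":[[0,0,0],[0,0,0],[0,0,0],[0,0,0],[0,0,0],[0,0,0],[0,0,0],[0,0,0]],"grip":[0.35,0.35,0.35,0.35,0.35,0.35,0.35,0.35]}'
python3 -m pendant '{"dp":[[0,0,0],[0,0,0],[0,0,0],[0,0,0],[0,0,0],[0,0,-4],[0,0,-10],[0,0,-16],[0,0,0],[0,0,0]],"rot":[[0,0,0],[0,0,0],[0,0,0],[0,0,0],[0,0,0],[0,0,0],[0,0,0],[0,0,0],[0,0,0],[0,0,0]],"grip":[1,1,1,1,1,1,1,1,1,1]}'
) | egrep 'eef|ft_|wid|grip'
python3 - <<'E'
from h import *
plan([.537,-.267,.057],5.6)
E
```

```text
eef_pos: [0.5723, 0.0411, 0.0287]
ft_force: [-0.1, 0.5, -2.4]
width: 0.0596
gripper_force: 0.0
eef_pos: [0.5729, 0.0413, 0.0597]
ft_force: [-0.7, 0.2, -3.6]
width: 0.0326
gripper_force: 30.0
t 37.25 tcp [0.5729 0.0413 0.0597] ydir 16.0 rotz 0.181 dp after rot [-303.3  -65.8    2.7] dp now [-286.5 -119.4    2.7]
```

```bash
(python3 -m pendant '{"dp":[[0,0,0],[0,0,0],[-25,-5,0],[-42,-9,0],[-46,-10,0],[-46,-10,0],[-46,-10,0],[-44,-10,0],[-32,-7,0],[-18,-5,0]],"rot":[[0,0,0.09],[0,0,0.09],[0,0,0],[0,0,0],[0,0,0],[0,0,0],[0,0,0],[0,0,0],[0,0,0],[0,0,0]],"grip":[1,1,1,1,1,1,1,1,1,1]}'
python3 -m pendant '{"dp":[[0,0,0],[0,0,0]],"rot":[[0,0,0],[0,0,0]],"grip":[1,1]}')| egrep 'eef|ft_|wid|grip'
python3 - <<'E'
from h import *
plan([.538,-.264,.034],5.6)
E
```

```text
eef_pos: [0.5344, -0.2676, 0.058]
ft_force: [-0.5, -0.6, -3.4]
width: 0.0326
gripper_force: 30.0
eef_pos: [0.5357, -0.2625, 0.0584]
ft_force: [-0.0, 0.2, -3.8]
width: 0.0328
gripper_force: 30.0
t 38.45 tcp [ 0.5357 -0.2625  0.0584] ydir 5.6 rotz 0.0 dp after rot [-1.8  2.2 24.4] dp now [-1.8  2.2 24.4]
```

```bash
(python3 -m pendant '{"dp":[[-2,2,10],[0,0,8],[0,0,5],[0,0,1.5],[0,0,0],[0,0,0]],"rot":[[0,0,0],[0,0,0],[0,0,0],[0,0,0],[0,0,0],[0,0,0]],"grip":[1,1,1,1,1,1]}' ;python3 -m pendant '{"dp":[[0,0,1],[0,0,0],[0,0,0]],"rot":[[0,0,0],[0,0,0],[0,0,0]],"grip":[1,1,1]}')| egrep 'eef|ft|wid'
```

```text
eef_pos: [0.5385, -0.2644, 0.0344]
ft_force: [0.1, -0.5, -3.4]
width: 0.0322
eef_pos: [0.5386, -0.2647, 0.0336]
ft_force: [-0.3, 0.2, -2.3]
width: 0.0325
```

```bash
(python3 -m pendant '{"dp":[[0,0,1],[0,0,0],[0,0,0]],"rot":[[0,0,0],[0,0,0],[0,0,0]],"grip":[1,1,1]}'; python3 -m pendant '{"dp":[[0,0,0],[0,0,0],[0,0,0],[0,0,-15],[0,0,-35],[0,0,-45],[0,0,-40],[0,0,-10],[0,0,0],[0,0,0]],"rot":[[0,0,0],[0,0,0],[0,0,0],[0,0,0],[0,0,0],[0,0,0],[0,0,0],[0,0,0],[0,0,0],[0,0,0]],"grip":[0.42,0.42,0.42,0.42,0.42,0.42,0.42,0.42,0.42,0.42]}') | egrep 'eef|ft|wid'
python3 - <<'E'
from h import *
C,i=shot('wrist','pics/w22.png'); TC,x,R=toolcam(); print(frameloc(i,TC,x[2]-.004)); plan([.444,.012,.18],-5.5)
E
```

```text
eef_pos: [0.5388, -0.2649, 0.0335]
ft_force: [-2.6, 0.4, 5.0]
width: 0.0328
eef_pos: [0.5372, -0.2647, 0.1762]
ft_force: [-0.5, -0.1, -2.4]
width: 0.053
([367, 151, 23, 59, 398], 'front', np.float64(30.6), 'lat', np.float64(63.9), 'wid', np.float64(24.8), 'slope deg', np.float64(-5.8))
t 40.7 tcp [ 0.5369 -0.2645  0.1755] ydir 5.7 rotz 0.195 dp after rot [ 266.3 -118.9   -4. ] dp now [284.3 -65.1  -4. ]
```

```bash
(python3 -m pendant '{"dp":[[0,0,0],[0,0,0],[25,-11,0],[40,-18,0],[44,-20,0],[44,-20,0],[44,-20,0],[40,-18,0],[26,-11,0],[3,-1,0]],"rot":[[0,0,0.1],[0,0,0.095],[0,0,0],[0,0,0],[0,0,0],[0,0,0],[0,0,0],[0,0,0],[0,0,0],[0,0,0]],"grip":[0.35,0.35,0.35,0.35,0.35,0.35,0.35,0.35,0.35,0.35]}' 
python3 -m pendant '{"dp":[[0,0,0],[0,0,0]],"rot":[[0,0,0],[0,0,0]],"grip":[0.35,0.35]}')| egrep 'eef|ft|wid'
python3 - <<'E'
from h import *
C,i=shot('wrist','pics/w23.png'); TC,x,R=toolcam(); print(frameloc(i,TC,x[2],box=(265,100,375,232))); plan([.444,.012,.028],-5.5)
E
```

```text
eef_pos: [0.4427, 0.0152, 0.1761]
ft_force: [-0.3, -0.5, -1.4]
width: 0.0596
eef_pos: [0.4452, 0.0104, 0.1766]
ft_force: [-0.6, -0.9, -1.7]
width: 0.0597
([307, 147, 30, 29, 348], 'front', np.float64(37.7), 'lat', np.float64(-1.4), 'wid', np.float64(33.1), 'slope deg', np.float64(0.6))
t 41.95 tcp [0.4454 0.0102 0.1767] ydir -5.6 rotz -0.002 dp after rot [  1.5  -1.4 148.7] dp now [  1.5  -1.4 148.7]
```

```bash
python3 - <<'E'
from h import *
plan([.4225,-.1155,.176],-18)
E
(python3 -m pendant '{"dp":[[0,0,0],[0,0,0],[-25,-11,0],[-40,-18,0],[-36,-16,0],[-16,-7,0],[0,0,0],[0,0,0]],"rot":[[0,0,0.11],[0,0,0.107],[0,0,0],[0,0,0],[0,0,0],[0,0,0],[0,0,0],[0,0,0]],"grip":[0.35,0.35,0.35,0.35,0.35,0.35,0.35,0.35]}' )| egrep 'eef|ft|wid'
python3 - <<'E'
from h import *
C,i=shot('wrist','pics/w24.png'); TC,x,R=toolcam(); print(frameloc(i,TC,x[2],box=(265,100,375,232))); plan([.4225,-.1155,.028],-18)
E
```

```text
t 41.95 tcp [0.4454 0.0102 0.1767] ydir -5.6 rotz 0.216 dp after rot [-126.7   17.1    0.7] dp now [-127.4  -10.4    0.7]
eef_pos: [0.3603, -0.0846, 0.1776]
ft_force: [1.1, 0.6, -2.1]
width: 0.0597
([359, 157, 16, 55, 358], 'front', np.float64(27.6), 'lat', np.float64(51.2), 'wid', np.float64(14.5), 'slope deg', np.float64(9.0))
t 42.8 tcp [ 0.3608 -0.0838  0.1776] ydir -18.0 rotz 0.0 dp after rot [-11.2  68.4 149.7] dp now [-11.2  68.4 149.7]
```

```bash
(python3 -m pendant '{"dp":[[-4,20,0],[-5,35,0],[-2,13,0],[0,0,0],[0,0,0]],"rot":[[0,0,0],[0,0,0],[0,0,0],[0,0,0],[0,0,0]],"grip":[0.35,0.35,0.35,0.35,0.35]}' )| egrep 'eef|ft|wid'
python3 - <<'E'
from h import *
C,i=shot('wrist','pics/w25.png'); TC,x,R=toolcam(); print(frameloc(i,TC,x[2],box=(265,100,375,232))); plan([.4225,-.1155,.028],-18)
E
```

```text
eef_pos: [0.4213, -0.1133, 0.1769]
ft_force: [0.1, -0.1, -2.7]
width: 0.06
([309, 154, 12, 27, 150], 'front', np.float64(34.4), 'lat', np.float64(-9.6), 'wid', np.float64(12.4), 'slope deg', np.float64(0.0))
t 43.35 tcp [ 0.4207 -0.1136  0.1769] ydir -17.8 rotz 0.003 dp after rot [ -1.5   2.5 148.9] dp now [ -1.5   2.5 148.9]
```

```bash
(
python3 -m pendant '{"dp":[[-2,2,10],[0,0,25],[0,0,35],[0,0,35],[0,0,25],[0,0,13],[0,0,5],[0,0,0]],"rot":[[0,0,0],[0,0,0],[0,0,0],[0,0,0],[0,0,0],[0,0,0],[0,0,0],[0,0,0]],"grip":[0.35,0.35,0.35,0.35,0.35,0.35,0.35,0.35]}'
python3 -m pendant '{"dp":[[0,0,0],[0,0,0],[0,0,0],[0,0,0],[0,0,0],[0,0,-4],[0,0,-10],[0,0,-16],[0,0,0],[0,0,0]],"rot":[[0,0,0],[0,0,0],[0,0,0],[0,0,0],[0,0,0],[0,0,0],[0,0,0],[0,0,0],[0,0,0],[0,0,0]],"grip":[1,1,1,1,1,1,1,1,1,1]}'
) | egrep 'eef|ft_|wid|grip'
python3 - <<'E'
from h import *
plan([.53,-.115,.058],-5.7)
plan([.531,.274,.058],-5.7)
E
```

```text
eef_pos: [0.4217, -0.1172, 0.0289]
ft_force: [0.3, 0.2, -2.0]
width: 0.0604
gripper_force: 0.0
eef_pos: [0.4226, -0.118, 0.0596]
ft_force: [-0.4, 0.3, -3.9]
width: 0.0324
gripper_force: 30.0
t 45.15 tcp [ 0.4226 -0.118   0.0596] ydir -18.0 rotz -0.214 dp after rot [ 13.6 106.6   1.7] dp now [ 35.9 101.2   1.7]
t 45.15 tcp [ 0.4226 -0.118   0.0596] ydir -18.0 rotz -0.214 dp after rot [400.8  68.9   1.4] dp now [406.3 -17.7   1.4]
```

```bash
(
python3 -m pendant '{"dp":[[0,0,0],[0,0,0],[4,25,0],[5,42,0],[4,30,0],[1,10,0],[20,-2,0],[35,-3,0],[45,-4,0],[45,-4,0]],"rot":[[0,0,-0.107],[0,0,-0.107],[0,0,0],[0,0,0],[0,0,0],[0,0,0],[0,0,0],[0,0,0],[0,0,0],[0,0,0]],"grip":[1,1,1,1,1,1,1,1,1,1]}'
python3 -m pendant '{"dp":[[45,-5,0],[45,-5,0],[45,-5,0],[45,-5,0],[36,-3,0],[20,-2,0],[0,0,0],[0,0,0]],"rot":[[0,0,0],[0,0,0],[0,0,0],[0,0,0],[0,0,0],[0,0,0],[0,0,0],[0,0,0]],"grip":[1,1,1,1,1,1,1,1]}'
) | egrep 'eef|ft_|wid|grip'
python3 - <<'E'
from h import *
plan([.531,.274,.034],-5.7)
E
```

```text
eef_pos: [0.5304, 0.0318, 0.0584]
ft_force: [0.7, 0.1, -3.6]
width: 0.0324
gripper_force: 30.0
eef_pos: [0.529, 0.268, 0.0584]
ft_force: [0.4, -0.9, -4.1]
width: 0.0326
gripper_force: 30.0
t 46.95 tcp [0.529  0.268  0.0584] ydir -5.6 rotz 0.002 dp after rot [ 6.2  1.4 24.3] dp now [ 6.2  1.4 24.3]
```

```bash
(python3 -m pendant '{"dp":[[6,1,10],[0,0,8],[0,0,4.5],[0,0,2],[0,0,0],[0,0,0]],"rot":[[0,0,0],[0,0,0],[0,0,0],[0,0,0],[0,0,0],[0,0,0]],"grip":[1,1,1,1,1,1]}' ;python3 -m pendant '{"dp":[[0,0,1],[0,0,0],[0,0,0]],"rot":[[0,0,0],[0,0,0],[0,0,0]],"grip":[1,1,1]}')| egrep 'eef|ft|wid'
```

```text
eef_pos: [0.5318, 0.2743, 0.0349]
ft_force: [-0.7, -0.6, -2.8]
width: 0.0325
eef_pos: [0.5319, 0.2745, 0.0341]
ft_force: [-1.3, -1.2, -1.2]
width: 0.0322
```

```bash
(python3 -m pendant '{"dp":[[0,0,0.8],[0,0,0],[0,0,0]],"rot":[[0,0,0],[0,0,0],[0,0,0]],"grip":[1,1,1]}'; python3 -m pendant '{"dp":[[0,0,0],[0,0,0],[0,0,0],[0,0,-15],[0,0,-35],[0,0,-45],[0,0,-40],[0,0,-10],[0,0,0],[0,0,0]],"rot":[[0,0,0],[0,0,0],[0,0,0],[0,0,0],[0,0,0],[0,0,0],[0,0,0],[0,0,0],[0,0,0],[0,0,0]],"grip":[0.42,0.42,0.42,0.42,0.42,0.42,0.42,0.42,0.42,0.42]}') | egrep 'eef|ft|wid'
python3 - <<'E'
from h import *
C,i=shot('wrist','pics/w26.png'); TC,x,R=toolcam(); print(frameloc(i,TC,x[2]-.004,box=(265,100,375,232))); plan([.441,.130,.18],-6)
E
```

```text
eef_pos: [0.5319, 0.2745, 0.0331]
ft_force: [0.3, -1.3, -0.3]
width: 0.0325
eef_pos: [0.5312, 0.2737, 0.177]
ft_force: [0.4, -1.1, -2.9]
width: 0.0535
([319, 147, 19, 30, 175], 'front', np.float64(39.4), 'lat', np.float64(6.0), 'wid', np.float64(20.2), 'slope deg', np.float64(-14.0))
t 49.2 tcp [0.5308 0.2734 0.1762] ydir -5.7 rotz 0.006 dp after rot [-152.   -74.3   -3.3] dp now [-151.6  -75.1   -3.3]
```

```bash
(python3 -m pendant '{"dp":[[-25,-12,0],[-40,-20,0],[-44,-22,0],[-32,-16,0],[-11,-5,0],[0,0,0],[0,0,0]],"rot":[[0,0,0],[0,0,0],[0,0,0],[0,0,0],[0,0,0],[0,0,0],[0,0,0]],"grip":[0.35,0.35,0.35,0.35,0.35,0.35,0.35]}' )| egrep 'eef|ft|wid'
python3 - <<'E'
from h import *
C,i=shot('wrist','pics/w27.png'); TC,x,R=toolcam(); print(frameloc(i,TC,x[2],box=(265,100,375,232))); plan([.441,.130,.028],-6)
_,s=shot('side','pics/s27.png'); print(pins(s,(255,190,385,325)))
E
```

```text
eef_pos: [0.4418, 0.1306, 0.1773]
ft_force: [-0.8, 0.3, -2.4]
width: 0.0597
([309, 148, 18, 30, 158], 'front', np.float64(36.5), 'lat', np.float64(-6.4), 'wid', np.float64(18.8), 'slope deg', np.float64(9.1))
t 49.95 tcp [0.4421 0.1313 0.1776] ydir -5.7 rotz 0.006 dp after rot [ -1.6  -0.9 149.6] dp now [ -1.6  -0.9 149.6]
[[255, 225, 12, 12, 96], [297, 304, 2, 5, 9]]
```

C is where it was. I'll grasp it and take it to the near slot of the red tray.

```bash
(
python3 -m pendant '{"dp":[[-2,-1,10],[0,0,25],[0,0,35],[0,0,35],[0,0,25],[0,0,14],[0,0,5],[0,0,0]],"rot":[[0,0,0],[0,0,0],[0,0,0],[0,0,0],[0,0,0],[0,0,0],[0,0,0],[0,0,0]],"grip":[0.35,0.35,0.35,0.35,0.35,0.35,0.35,0.35]}'
python3 -m pendant '{"dp":[[0,0,0],[0,0,0],[0,0,0],[0,0,0],[0,0,0],[0,0,-4],[0,0,-10],[0,0,-16],[0,0,0],[0,0,0]],"rot":[[0,0,0],[0,0,0],[0,0,0],[0,0,0],[0,0,0],[0,0,0],[0,0,0],[0,0,0],[0,0,0],[0,0,0]],"grip":[1,1,1,1,1,1,1,1,1,1]}'
) | egrep 'eef|ft_|wid|grip'
python3 - <<'E'
from h import *
plan([.450,.282,.058],-5.7)
E
```

```text
eef_pos: [0.44, 0.1296, 0.0281]
ft_force: [-0.1, -0.0, -3.6]
width: 0.0595
gripper_force: 0.0
eef_pos: [0.4411, 0.1285, 0.0593]
ft_force: [0.5, -1.1, -4.3]
width: 0.0328
gripper_force: 30.0
t 51.8 tcp [0.4411 0.1285 0.0593] ydir -5.7 rotz 0.0 dp after rot [153.6  -6.4   1.3] dp now [153.6  -6.4   1.3]
```

```bash
(python3 -m pendant '{"dp":[[25,-1,0],[40,-2,0],[40,-2,0],[33,-1,0],[15,0,0],[0,0,0],[0,0,0]],"rot":[[0,0,0],[0,0,0],[0,0,0],[0,0,0],[0,0,0],[0,0,0],[0,0,0]],"grip":[1,1,1,1,1,1,1]}';
python3 -m pendant '{"dp":[[0,0,10],[0,0,8],[0,0,4.5],[0,0,2],[0,0,0],[0,0,0]],"rot":[[0,0,0],[0,0,0],[0,0,0],[0,0,0],[0,0,0],[0,0,0]],"grip":[1,1,1,1,1,1]}' ;python3 -m pendant '{"dp":[[0,0,1],[0,0,0],[0,0,0]],"rot":[[0,0,0],[0,0,0],[0,0,0]],"grip":[1,1,1]}')| egrep 'eef|ft|wid'
```

```text
eef_pos: [0.4493, 0.2805, 0.0581]
ft_force: [-0.7, -0.7, -4.6]
width: 0.0326
eef_pos: [0.4501, 0.2815, 0.0346]
ft_force: [0.4, -1.0, -1.7]
width: 0.0327
eef_pos: [0.4502, 0.2817, 0.0337]
ft_force: [-0.4, -1.2, -1.7]
width: 0.0325
```

```bash
(python3 -m pendant '{"dp":[[0,0,1],[0,0,0],[0,0,0]],"rot":[[0,0,0],[0,0,0],[0,0,0]],"grip":[1,1,1]}'; python3 -m pendant '{"dp":[[0,0,0],[0,0,0],[0,0,0],[0,0,-15],[0,0,-35],[0,0,-45],[0,0,-40],[0,0,-10],[0,0,0],[0,0,0]],"rot":[[0,0,0],[0,0,0],[0,0,0],[0,0,0],[0,0,0],[0,0,0],[0,0,0],[0,0,0],[0,0,0],[0,0,0]],"grip":[0.42,0.42,0.42,0.42,0.42,0.42,0.42,0.42,0.42,0.42]}') | egrep 'eef|ft|wid'
python3 - <<'E'
from h import *
plan([.4447,.0115,.176],-5.5)
E
```

```text
eef_pos: [0.4502, 0.2817, 0.0326]
ft_force: [-0.4, -1.0, -1.6]
width: 0.033
eef_pos: [0.4496, 0.2807, 0.1766]
ft_force: [-0.1, 0.3, -3.4]
width: 0.0529
t 54.7 tcp [0.4496 0.2807 0.1766] ydir -5.7 rotz -0.003 dp after rot [-268.4   21.     0.9] dp now [-268.3   21.9    0.9]
```

```bash
(python3 -m pendant '{"dp":[[-25,2,0],[-40,3,0],[-46,4,0],[-46,4,0],[-46,4,0],[-40,3,0],[-25,2,0],[0,0,0],[0,0,0]],"rot":[[0,0,0],[0,0,0],[0,0,0],[0,0,0],[0,0,0],[0,0,0],[0,0,0],[0,0,0],[0,0,0]],"grip":[0.35,0.35,0.35,0.35,0.35,0.35,0.35,0.35,0.35]}' )| egrep 'eef|ft|wid'
python3 - <<'E'
from h import *
C,i=shot('wrist','pics/w28.png'); TC,x,R=toolcam(); print(frameloc(i,TC,x[2],box=(265,100,375,232))); plan([.4447,.0115,.028],-5.5)
E
```

```text
eef_pos: [0.4442, 0.0125, 0.1762]
ft_force: [-0.2, 0.7, -2.5]
width: 0.0602
([308, 149, 30, 28, 345], 'front', np.float64(35.5), 'lat', np.float64(-0.3), 'wid', np.float64(33.1), 'slope deg', np.float64(0.2))
t 55.65 tcp [0.4445 0.0136 0.1765] ydir -5.6 rotz -0.003 dp after rot [ -2.2   0.7 148.5] dp now [ -2.2   0.7 148.5]
```

```bash
(
python3 -m pendant '{"dp":[[-2,0,10],[0,0,25],[0,0,35],[0,0,35],[0,0,25],[0,0,13],[0,0,5],[0,0,0]],"rot":[[0,0,0],[0,0,0],[0,0,0],[0,0,0],[0,0,0],[0,0,0],[0,0,0],[0,0,0]],"grip":[0.35,0.35,0.35,0.35,0.35,0.35,0.35,0.35]}'
python3 -m pendant '{"dp":[[0,0,0],[0,0,0],[0,0,0],[0,0,0],[0,0,0],[0,0,-4],[0,0,-10],[0,0,-16],[0,0,0],[0,0,0]],"rot":[[0,0,0],[0,0,0],[0,0,0],[0,0,0],[0,0,0],[0,0,0],[0,0,0],[0,0,0],[0,0,0],[0,0,0]],"grip":[1,1,1,1,1,1,1,1,1,1]}'
) | egrep 'eef|ft_|wid|grip'
python3 - <<'E'
from h import *
plan([.457,-.272,.058],5.6)
E
```

```text
eef_pos: [0.4452, 0.0117, 0.0293]
ft_force: [-0.2, -0.3, -1.6]
width: 0.0598
gripper_force: 0.0
eef_pos: [0.4456, 0.0105, 0.0598]
ft_force: [-0.5, -0.3, -3.9]
width: 0.0325
gripper_force: 30.0
t 57.45 tcp [0.4456 0.0105 0.0598] ydir -5.7 rotz -0.197 dp after rot [-282.2  -16.2    2. ] dp now [-280.    39.4    2. ]
```

```bash
(python3 -m pendant '{"dp":[[0,0,0],[0,0,0],[-25,-1,0],[-42,-2,0],[-46,-3,0],[-46,-3,0],[-46,-3,0],[-42,-2,0],[-25,-1,0],[-9,-1,0]],"rot":[[0,0,-0.1],[0,0,-0.097],[0,0,0],[0,0,0],[0,0,0],[0,0,0],[0,0,0],[0,0,0],[0,0,0],[0,0,0]],"grip":[1,1,1,1,1,1,1,1,1,1]}'
python3 -m pendant '{"dp":[[0,0,0],[0,0,0]],"rot":[[0,0,0],[0,0,0]],"grip":[1,1]}')| egrep 'eef|ft_|wid|grip'
python3 - <<'E'
from h import *
plan([.457,-.272,.034],5.6)
E
```

```text
eef_pos: [0.4557, -0.2741, 0.0584]
ft_force: [-0.8, 0.0, -4.8]
width: 0.0323
gripper_force: 30.0
eef_pos: [0.4567, -0.2683, 0.0591]
ft_force: [-0.0, -0.0, -3.9]
width: 0.0324
gripper_force: 30.0
t 58.65 tcp [ 0.4567 -0.2683  0.0591] ydir 5.7 rotz 0.002 dp after rot [-3.8 -0.  25.1] dp now [-3.8 -0.  25.1]
```

```bash
(python3 -m pendant '{"dp":[[-4,0,10],[0,0,8],[0,0,5],[0,0,2],[0,0,0],[0,0,0]],"rot":[[0,0,0],[0,0,0],[0,0,0],[0,0,0],[0,0,0],[0,0,0]],"grip":[1,1,1,1,1,1]}' ;python3 -m pendant '{"dp":[[0,0,1.3],[0,0,0],[0,0,0]],"rot":[[0,0,0],[0,0,0],[0,0,0]],"grip":[1,1,1]}')| egrep 'eef|ft|wid'
```

```text
eef_pos: [0.4574, -0.2742, 0.0345]
ft_force: [0.2, -0.1, -4.5]
width: 0.0328
eef_pos: [0.4577, -0.2746, 0.034]
ft_force: [-1.3, 1.0, 6.0]
width: 0.0328
```

```bash
(python3 -m pendant '{"dp":[[0,0,0],[0,0,0],[0,0,0],[0,0,-15],[0,0,-35],[0,0,-45],[0,0,-45],[0,0,-10],[0,0,0],[0,0,0]],"rot":[[0,0,0],[0,0,0],[0,0,0],[0,0,0],[0,0,0],[0,0,0],[0,0,0],[0,0,0],[0,0,0],[0,0,0]],"grip":[0.42,0.42,0.42,0.42,0.42,0.42,0.42,0.42,0.42,0.42]}') | egrep 'eef|ft|wid'
python3 - <<'E'
from h import *
print(np.round(get_obs()['joint_positions'],2)); plan([.60,-.02,.22],84.5)
E
```

```text
eef_pos: [0.4561, -0.2744, 0.1822]
ft_force: [-0.4, 0.6, -3.3]
width: 0.053
[ 1.28  0.44 -1.    1.84  0.41  1.09  0.23]
t 60.55 tcp [ 0.4561 -0.2744  0.1822] ydir 5.6 rotz -1.377 dp after rot [-118.8  267.1  -38. ] dp now [239.2 168.  -38. ]
```

```bash
python3 - <<'E'
from h import *
T=cal('top');S=cal('side')
_,t=shot('top','pics/t30.png');_,s=shot('side','pics/s30.png')
for nm,im in(('old',cv2.imread('pics/top0.png')),('new',t)):
    g=im.astype(int).sum(2); r=[]
    for y in range(114,154,3):
        w=np.clip(g[y,280:293]-270,0,None).astype(float)
        if w.max()>60: r.append((y,round((w*np.arange(280,293)).sum()/w.sum(),1)))
    print(nm,r)
    P=np.array([onz(T,(u,v),.138) for v,u in r if 117<=v<=147]); print(P[0].round(3),P[-1].round(3), np.degrees(np.arctan2(*(P[0]-P[-1])[[1,0]])).round(1))
# side: green face polygon corners
h=cv2.cvtColor(s,cv2.COLOR_BGR2HSV); m=cv2.inRange(h,(60,60,20),(100,255,180)); b=np.zeros_like(m); b[170:235,215:272]=255
c=max(cv2.findContours(m&b,0,1)[0],key=cv2.contourArea); h_=cv2.convexHull(c); print(cv2.approxPolyDP(h_,3,True)[:,0].tolist(),cv2.contourArea(c))
cv2.imwrite('pics/j30.png',np.vstack([np.hstack([cv2.resize(s[165:245,205:285],(400,400),interpolation=2),cv2.resize(t[105:180,255:330],(400,400),interpolation=2)]),]))
E
```

```text
old [(114, np.float64(285.2)), (117, np.float64(285.2)), (120, np.float64(288.0)), (123, np.float64(287.3)), (126, np.float64(287.8)), (129, np.float64(287.7)), (132, np.float64(287.4)), (135, np.float64(286.8)), (138, np.float64(286.8)), (141, np.float64(286.6)), (144, np.float64(286.3)), (147, np.float64(285.8)), (150, np.float64(285.9))]
[ 0.723 -0.013  0.138] [ 0.648 -0.013  0.138] 0.6
new [(114, np.float64(285.3)), (117, np.float64(285.1)), (120, np.float64(287.6)), (123, np.float64(287.2)), (126, np.float64(287.8)), (129, np.float64(287.7)), (132, np.float64(287.4)), (135, np.float64(286.9)), (138, np.float64(286.8)), (141, np.float64(286.6)), (144, np.float64(286.3)), (147, np.float64(285.9)), (150, np.float64(286.1))]
[ 0.723 -0.012  0.138] [ 0.648 -0.014  0.138] 0.9
[[226, 181], [255, 196], [259, 219], [232, 204]] 575.0
```

View pics/j30.png

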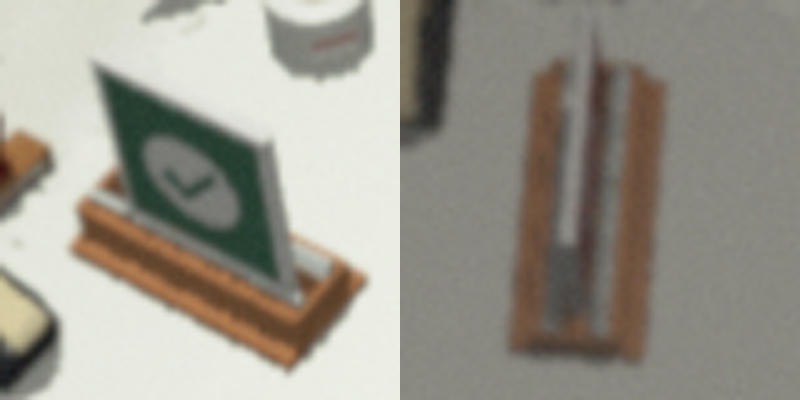

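The side crop shows the plate upright, its green face towards the robot's left and its top edge from (95,65) to (268,143). In the top crop that edge runs from (585,30) to (567,245), and the slot is centred near (577,290).

```bash
python3 - <<'E'
from h import *
T=cal('top');S=cal('side')
f=tri(T,(289.7,110.8),S,(224,178)); n=tri(T,(286.3,151),S,(258.7,193.8)); print(f,n,np.linalg.norm(f[0]-n[0]))
d=f[0]-n[0]; print(np.degrees(np.arctan2(d[1],d[0])))
h=lambda x,y:(255+(x-400)/5.333,105+y/5.333)
# stand corners at ~z .03 in top view, near & far
for q in((512,350),(640,360),(665,85),(532,72)): print(onz(T,h(*q),.035).round(4))
print('slot near',onz(T,h(575,330),.03).round(4))
# side view: stand top-front corners
g=lambda x,y:(205+x/5,165+y/5)
for q in((80,205),(295,320),(365,275)): print(onz(S,g(*q),.035).round(4))
E
```

```text
(array([ 0.74489742, -0.02242925,  0.12744612]), np.float64(0.004376307442326892)) (array([ 0.64043943, -0.01406017,  0.12963107]), np.float64(0.00022500300898065304)) 0.1048154950803607
-4.58070024212186
[0.6145 0.0179 0.035 ]
[ 0.6084 -0.0456  0.035 ]
[ 0.7508 -0.0604  0.035 ]
[0.7585 0.0069 0.035 ]
slot near [ 0.6254 -0.0133  0.03  ]
[0.7611 0.0008 0.035 ]
[0.6197 0.0152 0.035 ]
[ 0.6021 -0.0251  0.035 ]
```

```bash
(python3 -m pendant '{"dp":[[0,0,-8],[0,0,-8],[0,0,0],[0,0,0],[0,0,0],[0,0,0],[0,0,0],[0,0,0],[0,0,0],[0,0,0]],"rot":[[0,0,-0.139],[0,0,-0.139],[0,0,-0.139],[0,0,-0.139],[0,0,-0.139],[0,0,-0.139],[0,0,-0.139],[0,0,-0.139],[0,0,-0.139],[0,0,-0.135]],"grip":[0.42,0.42,0.42,0.42,0.42,0.42,0.42,0.42,0.42,0.42]}') | egrep 'eef|ft|wid'
python3 - <<'E'
from h import *
print(np.round(get_obs()['joint_positions'],2)); plan([.69,-.0185,.2],85)
E
```

```text
eef_pos: [0.4563, -0.2737, 0.1974]
ft_force: [0.6, 0.0, -2.9]
width: 0.0532
[ 1.47  0.61 -1.33  1.82  0.63  1.23  1.44]
t 61.65 tcp [ 0.4563 -0.2737  0.1974] ydir 85.4 rotz 0.007 dp after rot [-210.5  274.6   -2.4] dp now [-212.4  273.2   -2.4]
```

```bash
(python3 -m pendant '{"dp":[[-15,20,0],[-26,34,0],[-30,39,0],[-32,41,0],[-32,41,0],[-30,39,0],[-28,37,0],[-18,23,0],[0,0,0],[0,0,0]],"rot":[[0,0,0],[0,0,0],[0,0,0],[0,0,0],[0,0,0],[0,0,0],[0,0,0],[0,0,0],[0,0,0],[0,0,0]],"grip":[0.42,0.42,0.42,0.42,0.42,0.42,0.42,0.42,0.42,0.42]}') | egrep 'eef|ft|wid'
python3 - <<'E'
from h import *
print(np.round(get_obs()['joint_positions'],2)); plan([.69,-.0185,.072],85)
C,i=shot('wrist','pics/w31.png')
g=i.astype(int).sum(2)
for v in range(120,232,14):
    print(v,[int(a) for a in g[v,288:360:3]])
for p in ([.645,-.0145,.138],[.69,-.0185,.138],[.74,-.0225,.138]): print(proj(C,p).round(1))
E
```

```text
eef_pos: [0.6874, -0.0215, 0.1969]
ft_force: [0.3, 0.1, -2.1]
width: 0.0536
[ 0.65  0.79 -1.12  1.42  0.71  1.37  1.  ]
t 62.65 tcp [ 0.6874 -0.0215  0.1969] ydir 85.2 rotz 0.003 dp after rot [ -2.7   3.2 124.9] dp now [ -2.7   3.2 124.9]
120 [398, 386, 390, 394, 398, 396, 397, 629, 402, 403, 394, 398, 403, 398, 395, 406, 403, 407, 403, 397, 407, 406, 398, 402]
134 [393, 394, 403, 399, 377, 247, 236, 218, 244, 384, 346, 336, 229, 232, 235, 305, 347, 368, 232, 211, 230, 234, 371, 404]
148 [384, 402, 399, 390, 382, 234, 216, 221, 235, 382, 351, 321, 268, 367, 363, 345, 364, 374, 241, 213, 243, 208, 394, 398]
162 [391, 383, 396, 396, 403, 210, 233, 209, 244, 366, 347, 323, 241, 391, 399, 345, 361, 382, 211, 215, 241, 204, 394, 396]
176 [600, 597, 599, 601, 607, 361, 363, 245, 243, 378, 364, 316, 318, 393, 393, 325, 369, 390, 371, 337, 382, 390, 598, 598]
190 [596, 599, 601, 598, 612, 362, 359, 348, 406, 563, 465, 391, 313, 399, 395, 203, 371, 327, 377, 317, 382, 490, 596, 594]
204 [598, 604, 596, 600, 608, 380, 372, 350, 402, 568, 472, 380, 294, 397, 383, 324, 368, 283, 371, 404, 371, 563, 591, 601]
218 [597, 598, 599, 597, 607, 362, 368, 345, 386, 564, 467, 251, 484, 616, 594, 510, 578, 359, 357, 401, 368, 605, 599, 599]
[325.5 152.9]
[325.2 201.2]
[325.3 249.6]
```

```bash
python3 - <<'E'
from h import *
C=cal('wrist'); i=cv2.imread('pics/w31.png'); g=cv2.GaussianBlur(i,(1,5),0).astype(int)
for v in (150,165,200,210):
    sat=(g[v,:,2]-g[v,:,0]); xs=[x for x in range(290,362) if sat[x]>40]
    br=[x for x in range(318,338) if g[v,x].sum()>370 and sat[x]<40]
    L,R=xs[0]-.5,xs[-1]+.5
    p,q=onz(C,(L,v),.033),onz(C,(R,v),.033); e=[onz(C,(x,v),.138).round(4)[:2].tolist() for x in (br[0],br[-1])] if br else None
    print(v,L,R,p.round(4),q.round(4),'mid',((p+q)/2).round(4),'w',np.linalg.norm(p-q).round(4),br,e)
E
```

```text
150 301.5 352.5 [ 0.6524 -0.0465  0.033 ] [0.658  0.0175 0.033 ] mid [ 0.6552 -0.0145  0.033 ] w 0.0643 [326, 327, 328, 329, 330, 331, 332] [[0.6424, -0.0156], [0.6429, -0.0103]]
165 301.5 351.5 [ 0.6714 -0.0486  0.033 ] [0.6769 0.0152 0.033 ] mid [ 0.6742 -0.0167  0.033 ] w 0.064 [326, 327, 328, 329, 330, 331, 332] [[0.6559, -0.0167], [0.6564, -0.0113]]
200 301.5 350.5 [ 0.7179 -0.0536  0.033 ] [0.7235 0.0111 0.033 ] mid [ 0.7207 -0.0212  0.033 ] w 0.065 [318, 319, 320, 321, 325, 326, 327, 328, 329, 330, 331, 336, 337] [[0.6883, -0.027], [0.6898, -0.0092]]
210 301.5 349.5 [ 0.7319 -0.0551  0.033 ] [0.7374 0.009  0.033 ] mid [ 0.7346 -0.0231  0.033 ] w 0.0643 [318, 319, 320, 323, 324, 325, 326, 327, 328, 329, 330, 331, 332, 336, 337] [[0.6982, -0.0279], [0.6997, -0.0099]]
```

```bash
(python3 -m pendant '{"dp":[[-3,4,10],[0,0,30],[0,0,35],[0,0,28],[0,0,14],[0,0,6],[0,0,0],[0,0,0]],"rot":[[0,0,0.015],[0,0,0],[0,0,0],[0,0,0],[0,0,0],[0,0,0],[0,0,0],[0,0,0]],"grip":[0.42,0.42,0.42,0.42,0.42,0.42,0.42,0.42]}') | egrep 'eef|ft|wid'
python3 -m pendant '{"dp":[[0,0,0],[0,0,0],[0,0,0],[0,0,0],[0,0,0],[0,0,0],[0,0,0],[0,0,0]],"rot":[[0,0,0],[0,0,0],[0,0,0],[0,0,0],[0,0,0],[0,0,0],[0,0,0],[0,0,0]],"grip":[1,1,1,1,1,1,1,1]}' | egrep 'eef|ft|wid|grip'
python3 - <<'E'
from h import *
plan([.69,-.0178,.072],84.3)
E
```

```text
eef_pos: [0.6927, -0.0189, 0.0778]
ft_force: [0.2, 0.1, -2.7]
width: 0.0535
eef_pos: [0.6917, -0.0188, 0.0762]
ft_force: [-0.0, -0.3, -3.0]
width: 0.0079
gripper_force: 30.0
t 64.3 tcp [ 0.6917 -0.0188  0.0762] ydir 84.2 rotz -0.002 dp after rot [1.8 0.8 4.2] dp now [1.8 0.8 4.2]
```

```bash
python3 -m pendant '{"dp":[[0,0,-3],[0,0,-8],[0,0,-12],[0,0,-12],[0,0,-10],[0,0,-5],[0,0,0],[0,0,0]],"rot":[[0,0,0],[0,0,0],[0,0,0],[0,0,0],[0,0,0],[0,0,0],[0,0,0],[0,0,0]],"grip":[1,1,1,1,1,1,1,1]}' | egrep 'eef|ft|wid|grip'
python3 - <<'E'
from h import *
print(get_obs()['torque'],np.round(get_obs()['joint_positions'],2))
C,s=shot('side','pics/s32.png')
h=cv2.cvtColor(s,cv2.COLOR_BGR2HSV); m=cv2.inRange(h,(60,60,20),(100,255,180)); b=np.zeros_like(m); b[140:235,205:280]=255
c=max(cv2.findContours(m&b,0,1)[0],key=cv2.contourArea); print(cv2.approxPolyDP(cv2.convexHull(c),3,True)[:,0].tolist(),cv2.contourArea(c))
E
```

```text
eef_pos: [0.6916, -0.0191, 0.1261]
ft_force: [-0.4, 0.8, -3.6]
width: 0.0077
gripper_force: 30.0
[ 0.11051943 -0.10077609  0.01960463] [ 0.63  0.86 -1.07  1.47  0.77  1.26  0.94]
[[228, 175], [252, 180], [257, 209], [230, 194]] 303.0
```

```bash
(python3 -m pendant '{"dp":[[0,0,0],[0,0,0],[0,0,0],[0,0,0],[0,0,0],[0,0,0],[0,0,0],[0,0,0],[0,0,0],[0,0,0]],"rot":[[0,0,0.07],[0,0,0.14],[0,0,0.14],[0,0,0.14],[0,0,0.14],[0,0,0.14],[0,0,0.14],[0,0,0.14],[0,0,0.14],[0,0,0.14]],"grip":[1,1,1,1,1,1,1,1,1,1]}'
python3 -m pendant '{"dp":[[0,0,0],[0,0,0],[0,0,0],[0,0,0],[0,0,0],[0,0,0],[0,0,0],[0,0,0],[0,0,0],[0,0,0]],"rot":[[0,0,0.14],[0,0,0.14],[0,0,0.14],[0,0,0.14],[0,0,0.14],[0,0,0.14],[0,0,0.14],[0,0,0.14],[0,0,0.14],[0,0,0.14]],"grip":[1,1,1,1,1,1,1,1,1,1]}'
python3 -m pendant '{"dp":[[0,0,0],[0,0,0],[0,0,0],[0,0,0]],"rot":[[0,0,0.14],[0,0,0.13],[0,0,0],[0,0,0]],"grip":[1,1,1,1]}') | egrep 'eef|ft|wid|grip'
python3 - <<'E'
from h import *
plan([.6905,-.0185,.126],84.3-180); print(np.round(get_obs()['joint_positions'],2))
C,s=shot('side','pics/s33.png'); h=cv2.cvtColor(s,cv2.COLOR_BGR2HSV); b=np.zeros(s.shape[:2],np.uint8); b[140:235,205:280]=255
for n,a,z in(('green',(60,60,20),(100,255,180)),('red',(170,110,60),(180,255,255)),('red0',(0,150,60),(4,255,255))): print(n,cv2.countNonZero(cv2.inRange(h,a,z)&b))
E
```

```text
eef_pos: [0.6912, -0.0189, 0.1254]
ft_force: [0.3, 0.3, -2.6]
width: 0.0078
gripper_force: 30.0
eef_pos: [0.6911, -0.0188, 0.1253]
ft_force: [-0.0, -0.2, -3.2]
width: 0.0078
gripper_force: 30.0
eef_pos: [0.6914, -0.0187, 0.1257]
ft_force: [-0.4, 0.1, -4.1]
width: 0.0078
gripper_force: 30.0
t 67.55 tcp [ 0.6914 -0.0187  0.1257] ydir -87.5 rotz 0.143 dp after rot [-0.9 -0.1 -0.3] dp now [-0.8 -0.2 -0.3]
[ 0.28  0.64 -0.44  1.49  0.3   1.08 -1.75]
green 3
red 1
red0 386
```

```bash
(python3 -m pendant '{"dp":[[-5,0,0],[0,0,0],[0,0,0],[0,0,8],[0,0,8],[0,0,5],[0,0,0],[0,0,0]],"rot":[[0,0,0.1],[0,0,0.042],[0,0,0],[0,0,0],[0,0,0],[0,0,0],[0,0,0],[0,0,0]],"grip":[1,1,1,1,1,1,1,1]}') | egrep 'eef|ft|wid|grip'
python3 - <<'E'
from h import *
plan([.6865,-.0183,.0762],84.3-180)
E
```

```text
eef_pos: [0.6866, -0.0191, 0.1048]
ft_force: [-0.1, 0.5, -4.3]
width: 0.0079
gripper_force: 30.0
t 68.4 tcp [ 0.6866 -0.0191  0.1048] ydir -95.8 rotz -0.002 dp after rot [-0.1 -0.8 28.6] dp now [-0.1 -0.8 28.6]
```

```bash
(python3 -m pendant '{"dp":[[0,-0.6,3],[0,0,4],[0,0,3],[0,0,0],[0,0,0]],"rot":[[0,0,0],[0,0,0],[0,0,0],[0,0,0],[0,0,0]],"grip":[1,1,1,1,1]}'; python3 -m pendant '{"dp":[[0,0,4],[0,0,4],[0,0,2],[0,0,0],[0,0,0]],"rot":[[0,0,0],[0,0,0],[0,0,0],[0,0,0],[0,0,0]],"grip":[1,1,1,1,1]}') | egrep 'eef|ft|wid'
```

```text
eef_pos: [0.6867, -0.0184, 0.0951]
ft_force: [0.2, 0.0, -3.5]
width: 0.0079
eef_pos: [0.6866, -0.0184, 0.085]
ft_force: [-0.6, -0.0, -3.9]
width: 0.0079
```

Going in cleanly: 9 mm left, and no side force.

```bash
(python3 -m pendant '{"dp":[[0,0,3],[0,0,3],[0,0,1.5],[0,0,0],[0,0,0]],"rot":[[0,0,0],[0,0,0],[0,0,0],[0,0,0],[0,0,0]],"grip":[1,1,1,1,1]}'; python3 -m pendant '{"dp":[[0,0,1],[0,0,0],[0,0,0]],"rot":[[0,0,0],[0,0,0],[0,0,0]],"grip":[1,1,1]}';python3 -m pendant '{"dp":[[0,0,0.7],[0,0,0],[0,0,0]],"rot":[[0,0,0],[0,0,0],[0,0,0]],"grip":[1,1,1]}') | egrep 'eef|ft|wid'
```

```text
eef_pos: [0.6867, -0.0185, 0.0776]
ft_force: [-0.2, -0.0, -3.8]
width: 0.008
eef_pos: [0.6869, -0.0186, 0.0768]
ft_force: [-1.1, -0.3, -4.2]
width: 0.0076
eef_pos: [0.687, -0.0185, 0.0762]
ft_force: [-0.5, 0.5, -3.0]
width: 0.0076
```

```bash
(python3 -m pendant '{"dp":[[0,0,0.3],[0,0,0],[0,0,0],[0,0,0],[0,0,-10],[0,0,-30],[0,0,-40],[0,0,-40],[0,0,-15],[0,0,0]],"rot":[[0,0,0],[0,0,0],[0,0,0],[0,0,0],[0,0,0],[0,0,0],[0,0,0],[0,0,0],[0,0,0],[0,0,0]],"grip":[0.5,0.5,0.5,0.5,0.5,0.5,0.5,0.5,0.5,0.5]}'
python3 -m pendant '{"dp":[[-30,0,-10],[-45,0,-10],[-45,0,0],[-45,0,0],[-45,0,0],[-30,0,0],[0,0,0],[0,0,0]],"rot":[[0,0,0],[0,0,0],[0,0,0],[0,0,0],[0,0,0],[0,0,0],[0,0,0],[0,0,0]],"grip":[0.5,0.5,0.5,0.5,0.5,0.5,0.5,0.5]}') | egrep 'eef|ft|wid'
python3 - <<'E'
from h import *
T,t=shot('top','pics/t40.png');S,s=shot('side','pics/s40.png')
h=cv2.cvtColor(s,cv2.COLOR_BGR2HSV)
m=cv2.inRange(h,(0,120,60),(6,255,255))|cv2.inRange(h,(172,120,60),(180,255,255)); b=np.zeros_like(m); b[160:235,215:272]=255
c=max(cv2.findContours(m&b,0,1)[0],key=cv2.contourArea); print('red face',cv2.approxPolyDP(cv2.convexHull(c),3,True)[:,0].tolist(),cv2.contourArea(c))
p=[(r,g) for r,g in [((226,181),0)]]
# blue frames in both fixed views
for C,im,n,box in((T,t,'top',(150,140,420,265)),(S,s,'side',(170,130,400,399))):
    q=cv2.cvtColor(im,cv2.COLOR_BGR2HSV); m=cv2.inRange(q,(108,90,15),(128,255,160)); b=np.zeros_like(m); b[box[1]:box[3],box[0]:box[2]]=255
    k=cv2.morphologyEx(m&b,cv2.MORPH_CLOSE,np.ones((7,7))); N,l,st,ce=cv2.connectedComponentsWithStats(k)
    print(n,[(st[i].tolist(),onz(C,ce[i],.035).round(3)[:2].tolist()) for i in range(1,N) if st[i,4]>40])
print('slots',[proj(S,p).round(0).tolist() for p in ([.617,-.257,.03],[.538,-.265,.03],[.457,-.274,.03],[.532,.2745,.03],[.45,.2815,.03])])
print('pins',pins(s,(170,130,400,399)))
E
```

```text
eef_pos: [0.6888, -0.0183, 0.2142]
ft_force: [-0.3, -0.8, -3.1]
width: 0.0457
eef_pos: [0.4471, 0.0054, 0.2296]
ft_force: [-0.1, 0.1, -2.1]
width: 0.0456
red face [[230, 182], [259, 196], [263, 221], [236, 207]] 623.0
top []
side [([361, 176, 13, 14, 111], [0.45, -0.244]), ([170, 264, 6, 13, 47], [0.759, 0.213]), ([230, 323, 21, 27, 114], [0.521, 0.286]), ([262, 358, 9, 14, 80], [0.441, 0.308])]
slots [[314.0, 162.0], [340.0, 168.0], [368.0, 176.0], [238.0, 332.0], [269.0, 352.0]]
pins [[376, 145, 11, 12, 18], [361, 151, 8, 3, 8], [365, 182, 2, 4, 6], [197, 186, 7, 5, 20], [205, 193, 9, 8, 39], [195, 200, 9, 10, 50], [221, 206, 56, 31, 507], [227, 343, 3, 5, 10], [258, 363, 3, 4, 9]]
```

```bash
(python3 -m pendant '{"dp":[[0,30,0],[-5,45,0],[-10,48,0],[-10,48,0],[-10,48,0],[-12,48,0],[-12,48,0],[-12,48,0],[-12,48,0],[-12,48,0]],"rot":[[0,0,0],[0,0,0],[0,0,0],[0,0,0],[0,0,0],[0,0,0],[0,0,0],[0,0,0],[0,0,0],[0,0,0]],"grip":[0.5,0.5,0.5,0.5,0.5,0.5,0.5,0.5,0.5,0.5]}'
python3 -m pendant '{"dp":[[-10,46,0],[-8,40,0],[-5,25,0],[0,0,0],[0,0,0]],"rot":[[0,0,0],[0,0,0],[0,0,0],[0,0,0],[0,0,0]],"grip":[0.5,0.5,0.5,0.5,0.5]}') | egrep 'eef|ft|wid'
python3 - <<'E'
from h import *
T,t=shot('top','pics/t41.png');S,s=shot('side','pics/s41.png'); t0=cv2.imread('pics/top0.png'); s0=cv2.imread('pics/side0.png')
for C,im,n,box in((T,t,'top',(150,140,420,265)),(S,s,'side',(170,130,400,399))):
    q=cv2.cvtColor(im,cv2.COLOR_BGR2HSV); m=cv2.inRange(q,(105,60,10),(130,255,160)); b=np.zeros_like(m); b[box[1]:box[3],box[0]:box[2]]=255
    k=cv2.morphologyEx(m&b,cv2.MORPH_CLOSE,np.ones((5,5))); N,l,st,ce=cv2.connectedComponentsWithStats(k)
    print(n,[(st[i].tolist(),onz(C,ce[i],.035).round(3)[:2].tolist()) for i in range(1,N) if st[i,4]>20])
# handle tops in side view: grey blob (low sat) above tray colour; top row per dater vs projected .106 / .122
for n,p in dict(B=[.617,-.257],A=[.538,-.265],D=[.457,-.274],E=[.532,.2745],C=[.45,.2815]).items():
    dn,up=proj(S,p+[.106]),proj(S,p+[.122]); x=int(round(dn[0])); sat=cv2.cvtColor(s,cv2.COLOR_BGR2HSV)[:,:,1]
    col=s[int(up[1])-8:int(up[1])+14,x]; print(n,'up row',up.round(1),'down row',dn.round(1),'from row',int(up[1])-8,sat[int(up[1])-8:int(up[1])+14,x].tolist())
# bystanders: changed pixels outside the work
d=cv2.absdiff(t0,t).max(2)>45; N,l,st,ce=cv2.connectedComponentsWithStats(cv2.morphologyEx(d.astype(np.uint8),cv2.MORPH_OPEN,np.ones((3,3)))); print('diff',[st[i].tolist() for i in range(1,N) if st[i,4]>15])
E
```

```text
eef_pos: [0.3062, -0.4436, 0.2297]
ft_force: [0.8, -1.0, -2.2]
width: 0.0461
eef_pos: [0.2725, -0.5493, 0.229]
ft_force: [1.7, 0.3, -2.5]
width: 0.0462
top []
side [([308, 158, 13, 16, 129], [0.605, -0.234]), ([332, 168, 13, 14, 124], [0.531, -0.237]), ([361, 175, 14, 15, 123], [0.449, -0.245]), ([171, 251, 9, 5, 21], [0.78, 0.175]), ([170, 263, 7, 15, 55], [0.758, 0.213]), ([230, 322, 21, 29, 141], [0.521, 0.286]), ([261, 342, 22, 28, 128], [0.44, 0.293])]
B up row [313.1 137.7] down row [313.2 142. ] from row 129 [10, 11, 10, 11, 11, 10, 10, 10, 9, 11, 10, 15, 15, 13, 14, 14, 14, 14, 13, 14, 15, 7]
A up row [340.8 144.5] down row [340.6 148.9] from row 136 [14, 17, 18, 17, 15, 16, 15, 19, 16, 18, 11, 15, 15, 14, 14, 13, 13, 12, 12, 13, 14, 16]
D up row [370.2 151.6] down row [369.7 156. ] from row 143 [72, 67, 67, 72, 78, 80, 77, 74, 72, 85, 106, 71, 19, 14, 14, 15, 13, 12, 15, 13, 16, 15]
E up row [230.4 313.6] down row [231.7 317. ] from row 305 [188, 188, 188, 183, 154, 84, 22, 15, 15, 15, 13, 15, 15, 13, 13, 14, 13, 15, 13, 12, 14, 13]
C up row [264.1 334.2] down row [265.  337.5] from row 326 [187, 183, 179, 136, 58, 13, 15, 14, 14, 15, 15, 14, 13, 13, 13, 11, 12, 10, 11, 13, 12, 11]
diff [[366, 166, 25, 16, 176], [255, 179, 25, 22, 309], [289, 185, 24, 19, 295], [386, 191, 7, 6, 35], [369, 193, 25, 16, 170], [163, 195, 9, 9, 70], [165, 197, 28, 17, 322], [373, 224, 18, 15, 136], [391, 225, 7, 6, 35], [159, 229, 8, 9, 65], [166, 228, 24, 17, 284], [266, 228, 25, 18, 233], [222, 231, 25, 16, 255], [315, 234, 23, 20, 217], [533, 293, 55, 14, 521], [437, 296, 27, 13, 246], [599, 307, 4, 5, 18], [531, 308, 56, 19, 781], [602, 333, 8, 10, 48], [312, 375, 35, 25, 536]]
```

All five daters stand in their trays. B, A and D read as handle down, E and C as up. The plate is turned and nothing else moved, so I'm handing in.

```bash
python3 -c "
from cell import close_job
print(close_job())"
```

```text
the job is handed in; nothing more can be done
None
```

I pressed and sorted all five daters, three with a sound catch in the green tray with handles down and two with a failed catch in the red tray, then turned the status plate so its green face looks to the front, and handed the job in; the verdict was not shown.

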